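# Seat a label holder in the shelf rail and hold it home

## Robot

A 6-joint arm with a two-finger parallel gripper is mounted at the origin on a cart in front of the work surface, level with it; the furniture and walls round the work are solid. World frame = base frame: x ahead of the robot, y to its left, z up, the work surface at z = 0. Lengths are in m, angles in rad, forces in N, time in s.
With the tool pointing down it reaches from about 0.225 to 0.875 m from the base axis. Payload 3.4 kg.
Tool frame: the origin (TCP) lies between the finger pads; the fingertips stand ctrl.tip_reach ahead of it and the grasp point (between the pads) lies 3 mm ahead of it (ctrl.tip_reach is the distance from the TCP to the fingertips, in m); z points along the fingers, y is the line along which they close (so a half turn about z gives the same grasp; the last joint's range is limited). The gripper opens to 85 mm and grips with 20 to 120 N. Pads are 22 mm wide; open, the fingers measure 114 mm over their backs; the gripper's body (76 mm by 85 mm) begins 54 mm behind the grasp point. The pads swing forward as they close: fully open they stand 13 mm farther back than shut.
Start: joints at [-1.241, 0.276, 1.505, -0, 1.361, -0.121], TCP at [0.251, -0.518, 0.253] pointing down, gripper open.
Joint ranges: [-2.89, 2.89], [-0.75, 2.08], [0.22, 2.7], [-1.18, 4.32], [0.11, 2.71], [-2.7, 2.7]. Speed limits (rad/s): [2.57, 2.57, 3.14, 3.14, 3.14, 3.14].

## Interface

Orientations are given as a rotation vector (axis times angle).
In Python, from rig import ctrl gives the robot as it stands. The module is installed in compiled form; this text tells all that it offers.
- The arm moves only by the tool step_arm, never from a script. Its argument "series" is a list of rows, each an object of numbers: "dx", "dy", "dz": the shift along the tool's x, y, z in cm; "wx", "wy", "wz": the turn, a rotation vector about the tool's x, y, z in degrees; "fingers": the gripper command: -1 is shut, 1 is fully open, values between are in proportion. In form: [{"dx": .., "dy": .., "dz": .., "wx": .., "wy": .., "wz": .., "fingers": ..}, ...]. A call has 1 to 20 rows; each row shifts and turns the commanded pose from where the row before left it, along the tool's axes as they then stand; what a row does not reach is not made up. A row lasts 1/12 s, in which the tool goes at most 41.7 mm and 7.16 degrees, less where a joint would pass 70% of its speed; a pose out of reach is approached as far as the arm can. A call is refused whole if a number of a shift passes 4.17 or a number of a turn 7.16, either way. A call with a gripper value outside its range is refused whole. The fingers move at their own pace and stop on an object; the grip force is fixed at half the most. Time passes only in rows, so rows that do not move let the fingers close. It gives the time, the measured TCP pose, the force, the opening and the grip force at its end, in the units of the state.
- ctrl.state(): the state, without advancing time (a new reading comes with each control period).
- ctrl.capture(name): name is "side" or "top"; returns the picture (420x560x3 uint8, blue, green, red); there is no depth.
- ctrl.calibration(name): a dict with "fx", "fy", "cx", "cy" (pixels), "eye" and "rotation" of the camera in the world. Camera axes: x right, y down, z forward; pixel columns grow to the right and rows downward; lengths in m; the calibration is good to about 2 mm. A picture is of the moment at which its call begins. calibration takes no time and is no camera call.
- ctrl.hand_in(): hands the job in; it is judged then, once.
Trained networks look in the newest picture that a camera, given by its name, has taken for a name from the list of things; names that differ only in an ending like _2 or _b are one class to them, and where a whole thing is asked for, a point or a joint stands for the part that bears it (a point fixed in the world has none). Each returns a list of dicts, best first, with "p" (0 to 1); they miss things now and then, are a little off and sometimes report something else, mostly with a low value. They report only what shows in the picture. A call takes as long as a camera call. They do not tell look-alikes from the thing itself.
- ctrl.spot_in(camera, thing): "centre" ([x, y, z] in m, in the coordinates of the camera as it stood for that picture, good to about 4 mm: the middle of the surface that is visible of it).
- ctrl.mark_of(camera, thing): "centre" ([x, y, z] in m, in the coordinates of the camera as it stood for that picture, good to about 4 mm: a listed point, or the origin of a listed thing).
The state is a dict: "time_s": time; "q": joint angles; "qd": joint speeds; "effort": joint torques, N m; "tcp_pos": TCP position; "tcp_rot": TCP orientation; "wrist_force": force on the tool from outside, world axes, zero at the start; "ft_torque": the same for the moment, N m; "opening": finger opening in m; "finger_force": force on a finger pad.
Only numpy, scipy, OpenCV 4.12 (cv2) and the standard library are available. Lean on these libraries where they do the work, as an engineer would, in place of code of your own. Each camera call takes 0.05 s, during which the arm holds its last target. There are 200 camera calls.

## Task

Swing the keeper lever on the front rail of the little shelf up until it stands upright, and leave it there. Then take the wide one of the two label holders from the wooden stand, push it straight down behind the rail's lip until it is fully home against the sprung strip at the bottom, and finish while still holding it pressed home, firmly but without ramming it. Leave the narrow holder in the stand and do not disturb the other things.

Things in the scene. Friction and masses are not known exactly. Their poses are not given: they have to be found in the camera images.
- label_rail: Fixed plywood shelf 260 mm long (y), top 60 mm high, reaching x 80 mm, with an aluminium rail along its front. Origin on the bench under the middle of the rail's slot; x from lip to board, z up. Slot: open at the top, 12 mm wide (x -6 to 6), 80 mm long (y -40 to 40). The lip is the thin wall on its -x side, with a flared lead-in edge reaching z 67, x -14 mm.
- slot_mouth (a point): Middle of the slot's mouth: 60 mm above the bench, at own x 0, y 0 of label_rail.
- keeper (a joint): Keeper lever's angle, rad: 0 = level along the rail over the slot (knob towards the rail's -y), 1.57 = upright (wanted, within about 10 degrees), 2.4 = far stop. Swings in the plane of the slot, about the rail's x axis; stays where it is left (about 1.5 N at the knob moves it); starts low, barring the slot.
- keeper_pivot (a point): The keeper's pivot: rail y +85 mm, 82 mm above the bench, in the plane of the slot (x 0).
- keeper_knob (a point): Centre of the keeper's black knob, 65 mm from the pivot: a cylinder 18 mm in diameter and 26 mm long, lying along the rail's x axis; it can be pinched on its two flat ends. The arm of the lever is 8 mm thick.
- strip (a joint): How far the sprung rubber strip at the bottom of the slot is pressed down, in m: 0 = free (its top 38 mm above the bench), 0.008 = fully down on its stop (top 30 mm above the bench). Needs 4 N to start and 8 N to go fully down, so it lifts the holder again if not held.
- wide_holder: Wide label holder: upright grey plastic plate 70 mm wide (y), 8 thick (x), 85 high, about 50 g, paper label on the lower part of both faces; either face may look forward. Origin at the middle of its lower edge, z up. Starts in one of the stand's two slots. Fully home in the rail, its lower edge is 30 mm above the bench, its top 115 mm.
- narrow_holder: The narrow label holder: the same but 40 mm wide; it stands in the other slot of the stand and stays there.
- holder_stand: Fixed wooden stand 50 x 190 mm, 24 mm high; origin at the centre of its underside. Two slots along its y, centred at y +47 and -47 mm, 11 mm wide (x), 76 mm long, floor 6 mm above the bench.
- hex_keys: Bystander: small set of hex keys 45 x 78 x 20 mm, lying on the shelf board at the rail's -y end; origin at the centre of its underside.
- duct_tape: Bystander: grey roll of tape, 104 mm across, 48 mm high, on the bench; origin at the centre of its underside.
- pliers: Bystander: pliers 117 x 178 x 13 mm on the bench; origin at the centre of the underside.
- wood_block3: Bystander: wood offcut 73 x 82 x 45 mm on the bench; origin at the centre of its underside.
- tape_measure: Bystander: tape measure 75 x 89 x 34 mm on the bench; origin at the centre of its underside.
Things that resemble listed ones, but are neither listed nor needed, are in the scene too. What is shaped like the narrow_holder but orange is not meant.

How it is judged:
On the way, in this order (a step that is already met when the one before it is completed fails the run):
1. the keeper lever stands upright and still (value of joint keeper between 1.39 and 1.75 rad and velocity of joint keeper between -0.1 and 0.1 rad/s), for 0.2 s.
2. the wide holder is lifted out of the stand (z of wide_holder in the frame of holder_stand above 0.03 m), for 0.1 s.
At the end, for the whole second after the job is handed in: Keeper upright within 10 degrees. Wide holder in the slot behind the lip, upright within 7 degrees, lower edge at most 32.5 mm above the bench, strip pressed down at least 5.8 of 8 mm, the fingers still holding it there, at rest. Narrow holder upright in the stand (value of joint keeper between 1.39 and 1.75 rad and x of wide_holder in the frame of label_rail between -0.005 and 0.005 m and y of wide_holder in the frame of label_rail between -0.009 and 0.009 m and z of wide_holder in the frame of label_rail below 0.0325 m and angle between wide_holder's own z axis and vertical below 0.12 rad and angle between the x axis of wide_holder and the x axis of label_rail, either way round below 0.2 rad and value of joint strip above 0.0058 m and contact force between wide_holder and strip above 3 N and contact force between the fingers and wide_holder above 2 N and linear speed of wide_holder below 0.02 m/s and z of narrow_holder in the frame of holder_stand below 0.01 m and angle between narrow_holder's own z axis and vertical below 0.25 rad); the arm keeps its last pose, push and grip.
It fails at once if the holder is rammed onto the strip with more than 45 N (contact force between wide_holder and strip above 45 N).
It fails at once if the narrow holder is taken out of the stand (distance of narrow_holder from where it was at the start of the episode above 0.02 m).
It fails at once if a bystander is moved more than 30 mm (distance of any of hex_keys, duct_tape, pliers, wood_block3, tape_measure from where it was at the start of the episode above 0.03 m).
It also fails if it takes over 61 s, if anything falls off the work surface, if the arm or the gripper's body presses on something with over 40 N, if the wrist force passes 120 N, or if a joint passes its speed limit or range.

## Working session

There is one attempt and no reset: what is moved stays moved. The work goes in short steps, Python scripts to look and compute and a tool call to move; the robot and the scene stay as the last step left them, time stands still between calls to the robot, and variables do not carry over. Pictures are saved under pics/ and viewed, at most 10 in all, crops included, and the job is handed in when it is done.

Besides the shell and the picture viewer there is one more tool, called after ">>>" by a JSON object that holds its "api" and its "payload", one argument or row to a line. step_arm: Moves the arm, as the interface text tells. Its arguments: {"type":"object","properties":{"series":{"type":"array","items":{"type":"object","properties":{"dx":{"type":"number"},"dy":{"type":"number"},"dz":{"type":"number"},"wx":{"type":"number"},"wy":{"type":"number"},"wz":{"type":"number"},"fingers":{"type":"number"}}}}},"required":["series"]}

```bash
mkdir -p pics; cat > h.py <<'E'
from rig import ctrl
import numpy as np, cv2
from scipy.spatial.transform import Rotation as R
def w(cam,p):
    c=ctrl.calibration(cam); return np.array(c["rotation"])@np.array(p)+np.array(c["eye"])
def px(cam,P):
    c=ctrl.calibration(cam); p=np.array(c["rotation"]).T@(np.array(P)-np.array(c["eye"]))
    return np.round([c["fx"]*p[0]/p[2]+c["cx"],c["fy"]*p[1]/p[2]+c["cy"]])
def onz(cam,u,v,z):
    c=ctrl.calibration(cam); d=np.array(c["rotation"])@np.array([(u-c["cx"])/c["fx"],(v-c["cy"])/c["fy"],1]); e=np.array(c["eye"])
    return e+d*(z-e[2])/d[2]
E
python3 - <<'E'
from h import *
np.set_printoptions(precision=4,suppress=True)
a=[]
for n in ("side","top"):
    im=ctrl.capture(n); cv2.imwrite(f"pics/{n}0.png",im)
    c=ctrl.calibration(n); print(n,c["eye"],c["fx"],np.array(c["rotation"]).round(3).tolist())
    for t in ("label_rail","slot_mouth","keeper_pivot","keeper_knob","wide_holder","narrow_holder","holder_stand","hex_keys"):
        for d in ctrl.mark_of(n,t)[:3]: print(n,t,round(d["p"],2),w(n,d["centre"]),px(n,w(n,d["centre"])))
print(ctrl.tip_reach, ctrl.state())
E
```

```text
side [ 0.3754 -1.0059  0.61  ] 430.15573218754156 [-2.043, 0.142, -0.106]Traceback (most recent call last):
  File "<stdin>", line 8, in <module>
  File "h.py", line 8, in px
    return np.round([c["fx"]*p[0]/p[2]+c["cx"],c["fy"]*p[1]/p[2]+c["cy"]])
                             ~^^^
IndexError: invalid index to scalar variable.
```

View pics/side0.png

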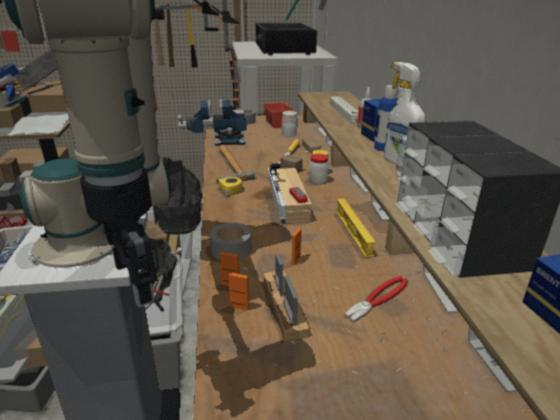

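The side view shows the robot on the left, the shelf and rail near (290,195), the stand with two grey holders near (285,298), and orange look-alikes near (235,280) and (296,245). The camera rotation is given as a rotation vector, so I'll fix the helper.

```bash
sed -i 's/np.array(c\["rotation"\])/R.from_rotvec(c["rotation"]).as_matrix()/' h.py
python3 - <<'E'
from h import *
np.set_printoptions(precision=4,suppress=True)
for n in ("side","top"):
    im=ctrl.capture(n); cv2.imwrite(f"pics/{n}0.png",im)
    c=ctrl.calibration(n); print(n,c)
    for t in ("label_rail","slot_mouth","keeper_pivot","keeper_knob","wide_holder","narrow_holder","holder_stand","hex_keys"):
        for d in ctrl.mark_of(n,t)[:3]: print(n,t,round(d["p"],2),w(n,d["centre"]),px(n,w(n,d["centre"])))
print(ctrl.tip_reach, ctrl.state())
E
```

```text
side {'fx': 430.15573218754156, 'fy': 430.15573218754156, 'cx': 282.3569706406854, 'cy': 201.66992331146568, 'eye': array([ 0.3754, -1.0059,  0.61  ]), 'rotation': array([-2.043 ,  0.1418, -0.1059])}
side label_rail 0.74 [ 0.5369  0.157  -0.0004] [276. 203.]
side slot_mouth 0.86 [0.5388 0.1616 0.055 ] [277. 186.]
side keeper_knob 0.36 [0.5352 0.1852 0.1119] [275. 166.]
side wide_holder 0.77 [ 0.4995 -0.362   0.0071] [292. 320.]
side narrow_holder 0.84 [ 0.3983 -0.3045  0.    ] [240. 308.]
side narrow_holder 0.82 [ 0.3848 -0.2267  0.0002] [232. 285.]
side narrow_holder 0.54 [ 0.5439 -0.1514  0.001 ] [296. 260.]
side holder_stand 0.7 [ 0.4869 -0.3125  0.0044] [283. 305.]
side holder_stand 0.33 [0.4022 0.2584 0.0024] [231. 190.]
side hex_keys 0.58 [0.59   0.0755 0.0606] [299. 196.]
side hex_keys 0.58 [0.5392 0.1575 0.056 ] [277. 187.]
top {'fx': 433.0821018840875, 'fy': 433.0821018840875, 'cx': 278.2186001107932, 'cy': 206.69799663817304, 'eye': array([0.2772, 0.0392, 1.323 ]), 'rotation': array([-2.0938,  2.1323, -0.2193])}
top label_rail 0.68 [ 0.5331  0.1594 -0.0004] [239. 214.]
top 
[... 407 characters left out ...]
ow_holder 0.41 [ 0.4808 -0.2635  0.0079] [376. 228.]
top holder_stand 0.79 [ 0.4864 -0.3087  0.002 ] [390. 226.]
top hex_keys 0.81 [0.5878 0.0764 0.0607] [264. 192.]
top hex_keys 0.51 [0.5393 0.2492 0.0833] [205. 207.]
0.022 {'time_s': 1.0, 'q': array([-1.241 ,  0.2759,  1.5049, -0.    ,  1.3607, -0.121 ]), 'qd': array([ 0.0001, -0.    ,  0.0006,  0.0002,  0.0011, -0.001 ]), 'effort': array([  0.0006, -41.6664, -24.6107,  -0.0004,   0.0002,   0.    ]), 'tcp_pos': array([ 0.2505, -0.5176,  0.2533]), 'tcp_rot': array([ 3.062 ,  0.7021, -0.    ]), 'wrist_force': array([0.4132, 0.0562, 0.2861]), 'ft_torque': array([-0.0202, -0.0165,  0.0223]), 'finger_force': 0.0, 'opening': 0.08552089621785754}
```

View pics/top0.png

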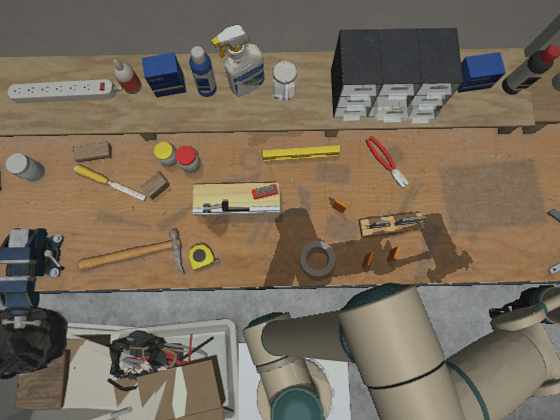

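The top view shows the shelf with its rail at about (237,203), its keeper pivot at about (206,208), and the stand at (392,224). Next, one composite of enlarged crops.

```bash
python3 - <<'E'
import cv2,numpy as np
s=cv2.imread("pics/side0.png");t=cv2.imread("pics/top0.png")
f=lambda i,x,y:cv2.resize(i[y:y+75,x:x+100],(400,300),interpolation=cv2.INTER_CUBIC)
cv2.imwrite("pics/crop0.png",np.vstack([np.hstack([f(t,185,170),f(t,345,190)]),np.hstack([f(s,240,150),f(s,225,250)])]))
E
```

```text
(no output)
```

View pics/crop0.png

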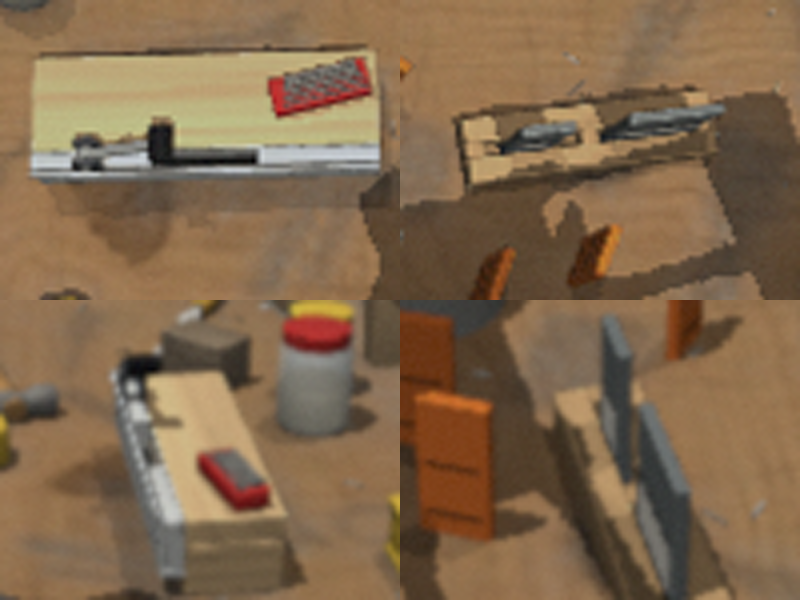

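Candidates for the holder: the grey plate at top (392–410,222) is 70 mm wide, the grey plate at (375,224) is narrower, and the orange ones at (365,260), (392,255) and (338,205) are excluded. The wide one is the −y plate in the stand, and the crop confirms it.

```bash
python3 - <<'E'
from h import *
np.set_printoptions(precision=4,suppress=True)
def P(n,u,v,z): p=onz("top",u,v,z); print(n,p); return p
def ang(a,b): d=b-a; print("  yaw of y axis dev deg",np.degrees(np.arctan2(-d[0],d[1])), np.linalg.norm(d))
a=P("shelf backR",279.5,182,.06);b=P("shelf backL",193.7,184.2,.06);ang(a,b)
a=P("rail front R",185+380/4,170+170/4,.067);b=P("rail frontL",185+32/4,170+173/4,.067);ang(a,b)
P("knob top centre",225,203.5,.118)
a=P("stand fR",421.2,212.5,.024);b=P("fL",359.5,219.5,.024);ang(a,b)
c=P("nR",423.7,228,.024);d=P("nL",362,236.2,.024);ang(c,d);print((a+b+c+d)/4)
a=P("wide top R",345+322/4,190+109/4,.091);b=P("wide top L",345+208/4,190+128/4,.091);ang(a,b);print((a+b)/2)
for n in("side","top"):
  for t in("keeper_knob","wide_holder","slot_mouth","keeper_pivot"):
    for k in ctrl.mark_of(n,t)[:1]: print(n,t,w(n,k["centre"]))
    for k in ctrl.spot_in(n,t)[:1]: print("  spot",w(n,k["centre"]))
E
```

```text
shelf backR [0.6173 0.0307 0.06  ]
shelf backL [0.6152 0.2893 0.06  ]
  yaw of y axis dev deg 0.46375541926143976 0.258593546428003
rail front R [0.5222 0.031  0.067 ]
rail frontL [0.5247 0.288  0.067 ]
  yaw of y axis dev deg -0.5465358137138768 0.2570294353193177
knob top centre [0.5413 0.1874 0.118 ]
stand fR [ 0.5227 -0.4005  0.024 ]
fL [ 0.5045 -0.2109  0.024 ]
  yaw of y axis dev deg 5.495564529566354 0.1904889908610773
nR [ 0.4748 -0.404   0.024 ]
nL [ 0.4532 -0.2155  0.024 ]
  yaw of y axis dev deg 6.541173136501538 0.18966884131763823
[ 0.4888 -0.3077  0.024 ]
wide top R [ 0.4959 -0.389   0.091 ]
wide top L [ 0.4835 -0.3057  0.091 ]
  yaw of y axis dev deg 8.460421483359417 0.0842823046134154
[ 0.4897 -0.3473  0.091 ]
side keeper_knob [0.5352 0.1852 0.1119]
  spot [0.5328 0.179  0.117 ]
side wide_holder [ 0.4995 -0.362   0.0071]
  spot [ 0.4952 -0.3755  0.0626]
side slot_mouth [0.5388 0.1616 0.055 ]
  spot [0.5647 0.0976 0.0595]
  spot [0.5631 0.0963 0.0576]
top keeper_knob [0.5381 0.1952 0.1107]
top wide_holder [ 0.4932 -0.3533  0.0061]
  spot [ 0.4937 -0.3487  0.0749]
top slot_mouth [0.5387 0.1635 0.0602]
  spot [0.5642 0.1713 0.0586]
top keeper_pivot [0.5385 0.248  0.0812]
  spot [0.5618 0.1739 0.0594]
```

>>> {"api": "step_arm", "payload": {
  "series": [
    {"wz": -7.13,"fingers": 1},
    {"wz": -7.13,"fingers": 1},
    {"wz": -7.13,"fingers": 1},
    {"wz": -7.13,"fingers": 1},
    {"wz": -7.13,"fingers": 1},
    {"wz": -7.13,"fingers": 1},
    {"wz": -7.13,"fingers": 1},
    {"wz": -7.13,"fingers": 1},
    {"wz": -7.13,"fingers": 1},
    {"dx": 3.5,"dy": 1.4,"fingers": 1},
    {"dx": 3.5,"dy": 1.4,"fingers": 1},
    {"dx": 3.5,"dy": 1.4,"fingers": 1},
    {"dx": 3.5,"dy": 1.4,"fingers": 1},
    {"dx": 3.5,"dy": 1.4,"fingers": 1},
    {"dx": 3.5,"dy": 1.4,"fingers": 1},
    {"dx": 3.5,"dy": 1.4,"fingers": 1},
    {"dx": 3.5,"dy": 1.4,"fingers": 1},
    {"dx": 3.5,"dy": 1.4,"fingers": 1},
    {"dx": 3.5,"dy": 1.4,"fingers": 1},
    {"dx": 3.5,"dy": 1.4,"fingers": 1}
  ]
}}

```text
$.series[0]: bad value
```

>>> {"api": "step_arm", "payload": {
  "series": [
    {"dx": 0,"dy": 0,"dz": 0,"wx": 0,"wy": 0,"wz": -7.13,"fingers": 1}
  ]
}}

```text
time_s: 1.88
tcp_pos: [0.2506, -0.5176, 0.2533]
tcp_rot: [3.012, 0.894, 0.0]
wrist_force: [-0.1, -0.6, 0.3]
opening: 0.0851
finger_force: 0.0
```

>>> {"api": "step_arm", "payload": {
  "series": [
    {"dx": 0,"dy": 0,"dz": 0,"wx": 0,"wy": 0,"wz": -7.13,"fingers": 1},
    {"dx": 0,"dy": 0,"dz": 0,"wx": 0,"wy": 0,"wz": -7.13,"fingers": 1},
    {"dx": 0,"dy": 0,"dz": 0,"wx": 0,"wy": 0,"wz": -7.13,"fingers": 1},
    {"dx": 0,"dy": 0,"dz": 0,"wx": 0,"wy": 0,"wz": -7.13,"fingers": 1},
    {"dx": 0,"dy": 0,"dz": 0,"wx": 0,"wy": 0,"wz": -7.13,"fingers": 1},
    {"dx": 0,"dy": 0,"dz": 0,"wx": 0,"wy": 0,"wz": -7.13,"fingers": 1},
    {"dx": 0,"dy": 0,"dz": 0,"wx": 0,"wy": 0,"wz": -7.13,"fingers": 1},
    {"dx": 0,"dy": 0,"dz": 0,"wx": 0,"wy": 0,"wz": -7.13,"fingers": 1},
    {"dx": 3.5,"dy": 1.4,"dz": 0,"wx": 0,"wy": 0,"wz": 0,"fingers": 1},
    {"dx": 3.5,"dy": 1.4,"dz": 0,"wx": 0,"wy": 0,"wz": 0,"fingers": 1},
    {"dx": 3.5,"dy": 1.4,"dz": 0,"wx": 0,"wy": 0,"wz": 0,"fingers": 1},
    {"dx": 3.5,"dy": 1.4,"dz": 0,"wx": 0,"wy": 0,"wz": 0,"fingers": 1},
    {"dx": 3.5,"dy": 1.4,"dz": 0,"wx": 0,"wy": 0,"wz": 0,"fingers": 1},
    {"dx": 3.5,"dy": 1.4,"dz": 0,"wx": 0,"wy": 0,"wz": 0,"fingers": 1},
    {"dx": 3.5,"dy": 1.4,"dz": 0,"wx": 0,"wy": 0,"wz": 0,"fingers": 1},
    {"dx": 3.5,"dy": 1.4,"dz": 0,"wx": 0,"wy": 0,"wz": 0,"fingers": 1},
    {"dx": 3.5,"dy": 1.4,"dz": 0,"wx": 0,"wy": 0,"wz": 0,"fingers": 1},
    {"dx": 3.5,"dy": 1.4,"dz": 0,"wx": 0,"wy": 0,"wz": 0,"fingers": 1},
    {"dx": 3.5,"dy": 1.4,"dz": 0,"wx": 0,"wy": 0,"wz": 0,"fingers": 1},
    {"dx": 0,"dy": 0,"dz": 0,"wx": 0,"wy": 0,"wz": 0,"fingers": 1}
  ]
}}

```text
time_s: 3.55
tcp_pos: [0.406, -0.1266, 0.2536]
tcp_rot: [-2.213, -2.228, -0.007]
wrist_force: [-0.3, -1.2, 0.2]
opening: 0.0856
finger_force: 0.0
```

>>> {"api": "step_arm", "payload": {
  "series": [
    {"dx": 3.5,"dy": 1.47,"dz": 0,"wx": 0,"wy": 0,"wz": 0,"fingers": 1},
    {"dx": 3.5,"dy": 1.47,"dz": 0,"wx": 0,"wy": 0,"wz": 0,"fingers": 1},
    {"dx": 3.5,"dy": 1.47,"dz": 0,"wx": 0,"wy": 0,"wz": 0,"fingers": 1},
    {"dx": 3.5,"dy": 1.47,"dz": 0,"wx": 0,"wy": 0,"wz": 0,"fingers": 1},
    {"dx": 3.5,"dy": 1.47,"dz": 0,"wx": 0,"wy": 0,"wz": 0,"fingers": 1},
    {"dx": 3.5,"dy": 1.47,"dz": 0.5,"wx": 0,"wy": 0,"wz": 0,"fingers": 1},
    {"dx": 3.5,"dy": 1.47,"dz": 1,"wx": 0,"wy": 0,"wz": 0,"fingers": 1},
    {"dx": 3.5,"dy": 1.47,"dz": 1,"wx": 0,"wy": 0,"wz": 0,"fingers": 1},
    {"dx": 3.5,"dy": 1.47,"dz": 1,"wx": 0,"wy": 0,"wz": 0,"fingers": 1},
    {"dx": 0,"dy": 0,"dz": 1,"wx": 0,"wy": 0,"wz": 0,"fingers": 1},
    {"dx": 0,"dy": 0,"dz": 0,"wx": 0,"wy": 0,"wz": 0,"fingers": 1}
  ]
}}

```text
time_s: 4.47
tcp_pos: [0.5361, 0.1833, 0.2057]
tcp_rot: [-2.217, -2.223, 0.007]
wrist_force: [-1.4, -1.1, 0.2]
opening: 0.0856
finger_force: 0.0
```

```bash
python3 - <<'E'
from h import *
np.set_printoptions(precision=4,suppress=True)
I=[]
for n,x,y in(("side",210,110),("top",170,150)):
    im=ctrl.capture(n); cv2.imwrite(f"pics/{n}1.png",im); I.append(cv2.resize(im[y:y+100,x:x+100],(400,400),interpolation=cv2.INTER_CUBIC))
    for t in("keeper_knob","wide_holder","slot_mouth","keeper_pivot"):
        for k in ctrl.mark_of(n,t)[:1]: print(n,t,k["p"],w(n,k["centre"]))
cv2.imwrite("pics/crop1.png",np.hstack(I)); s=ctrl.state(); print(s["time_s"],s["tcp_pos"])
for p in ((.538,.246,.082),(.538,.19,.113),tuple(s["tcp_pos"])): print(px("side",p),px("top",p))
E
```

```text
side keeper_knob 0.44 [0.5342 0.1851 0.1116]
side wide_holder 0.98 [ 0.4954 -0.3618  0.0067]
side slot_mouth 0.69 [0.5383 0.1568 0.0563]
side keeper_pivot 0.81 [0.5374 0.2471 0.08  ]
top keeper_knob 0.5 [0.5389 0.1905 0.1118]
top wide_holder 0.45 [ 0.4917 -0.3528  0.0033]
top slot_mouth 0.76 [0.5389 0.1583 0.0589]
top keeper_pivot 0.73 [0.534  0.247  0.0853]
4.9667 [0.5369 0.1818 0.2089]
[273. 167.] [206. 208.]
[275. 165.] [224. 205.]
[276. 135.] [223. 198.]
```

View pics/crop1.png

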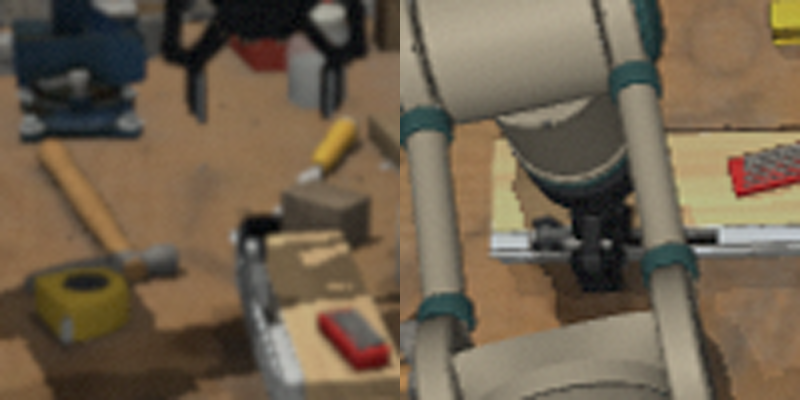

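The crop shows the fingers above the knob. The knob is at side px (274,165), and both cameras agree on about (0.537, 0.189, 0.112). I'll go down and pinch it.

>>> {"api": "step_arm", "payload": {
  "series": [
    {"dx": 0.4,"dy": 0,"dz": 1.5,"wx": 0,"wy": 0,"wz": 0,"fingers": 1},
    {"dx": 0.3,"dy": 0,"dz": 1.5,"wx": 0,"wy": 0,"wz": 0,"fingers": 1},
    {"dx": 0,"dy": 0,"dz": 1.5,"wx": 0,"wy": 0,"wz": 0,"fingers": 1},
    {"dx": 0,"dy": 0,"dz": 1.5,"wx": 0,"wy": 0,"wz": 0,"fingers": 1},
    {"dx": 0,"dy": 0,"dz": 1.5,"wx": 0,"wy": 0,"wz": 0,"fingers": 1},
    {"dx": 0,"dy": 0,"dz": 1.3,"wx": 0,"wy": 0,"wz": 0,"fingers": 1},
    {"dx": 0,"dy": 0,"dz": 0.6,"wx": 0,"wy": 0,"wz": 0,"fingers": 1},
    {"dx": 0,"dy": 0,"dz": 0,"wx": 0,"wy": 0,"wz": 0,"fingers": 1},
    {"dx": 0,"dy": 0,"dz": 0,"wx": 0,"wy": 0,"wz": 0,"fingers": -1},
    {"dx": 0,"dy": 0,"dz": 0,"wx": 0,"wy": 0,"wz": 0,"fingers": -1},
    {"dx": 0,"dy": 0,"dz": 0,"wx": 0,"wy": 0,"wz": 0,"fingers": -1},
    {"dx": 0,"dy": 0,"dz": 0,"wx": 0,"wy": 0,"wz": 0,"fingers": -1},
    {"dx": 0,"dy": 0,"dz": 0,"wx": 0,"wy": 0,"wz": 0,"fingers": -1},
    {"dx": 0,"dy": 0,"dz": 0,"wx": 0,"wy": 0,"wz": 0,"fingers": -1},
    {"dx": 0,"dy": 0,"dz": 0,"wx": 0,"wy": 0,"wz": 0,"fingers": -1},
    {"dx": 0,"dy": 0,"dz": 0,"wx": 0,"wy": 0,"wz": 0,"fingers": -1}
  ]
}}

```text
time_s: 6.3
tcp_pos: [0.5366, 0.1892, 0.1147]
tcp_rot: [2.221, 2.221, -0.001]
wrist_force: [-2.6, -1.6, 4.9]
opening: 0.0249
finger_force: 60.6
```

>>> {"api": "step_arm", "payload": {
  "series": [
    {"dx": 0.3,"dy": 0,"dz": -0.51,"wx": 0,"wy": 0,"wz": 0,"fingers": -1},
    {"dx": 0.34,"dy": 0,"dz": -0.5,"wx": 0,"wy": 0,"wz": 0,"fingers": -1},
    {"dx": 0.38,"dy": 0,"dz": -0.45,"wx": 0,"wy": 0,"wz": 0,"fingers": -1},
    {"dx": 0.43,"dy": 0,"dz": -0.42,"wx": 0,"wy": 0,"wz": 0,"fingers": -1},
    {"dx": 0.46,"dy": 0,"dz": -0.37,"wx": 0,"wy": 0,"wz": 0,"fingers": -1},
    {"dx": 0.49,"dy": 0,"dz": -0.34,"wx": 0,"wy": 0,"wz": 0,"fingers": -1},
    {"dx": 0.52,"dy": 0,"dz": -0.28,"wx": 0,"wy": 0,"wz": 0,"fingers": -1},
    {"dx": 0.54,"dy": 0,"dz": -0.24,"wx": 0,"wy": 0,"wz": 0,"fingers": -1},
    {"dx": 0.57,"dy": 0,"dz": -0.19,"wx": 0,"wy": 0,"wz": 0,"fingers": -1},
    {"dx": 0.58,"dy": 0,"dz": -0.13,"wx": 0,"wy": 0,"wz": 0,"fingers": -1},
    {"dx": 0.59,"dy": 0,"dz": -0.08,"wx": 0,"wy": 0,"wz": 0,"fingers": -1},
    {"dx": 0.59,"dy": 0,"dz": -0.03,"wx": 0,"wy": 0,"wz": 0,"fingers": -1},
    {"dx": 0,"dy": 0,"dz": 0,"wx": 0,"wy": 0,"wz": 0,"fingers": -1},
    {"dx": 0,"dy": 0,"dz": 0,"wx": 0,"wy": 0,"wz": 0,"fingers": -1},
    {"dx": 0,"dy": 0,"dz": 0,"wx": 0,"wy": 0,"wz": 0,"fingers": -1},
    {"dx": 0,"dy": 0,"dz": 0,"wx": 0,"wy": 0,"wz": 0,"fingers": -1}
  ]
}}

```text
time_s: 7.63
tcp_pos: [0.5363, 0.2476, 0.1502]
tcp_rot: [-2.221, -2.221, 0.0]
wrist_force: [-2.9, -3.5, -0.3]
opening: 0.0239
finger_force: 59.1
```

```bash
python3 - <<'E'
from h import *
np.set_printoptions(precision=4,suppress=True)
I=[]
for n,x,y in(("side",230,120),("top",170,150)):
    im=ctrl.capture(n); cv2.imwrite(f"pics/{n}2.png",im); I.append(cv2.resize(im[y:y+100,x:x+100],(400,400),interpolation=cv2.INTER_CUBIC))
    for t in("keeper_knob","keeper_pivot"):
        for k in ctrl.mark_of(n,t)[:2]: print(n,t,k["p"],w(n,k["centre"]))
cv2.imwrite("pics/crop2.png",np.hstack(I)); s=ctrl.state(); print(s["time_s"],s["tcp_pos"],s["wrist_force"],s["ft_torque"])
E
```

```text
side keeper_knob 0.47 [0.533  0.2324 0.1457]
side keeper_pivot 0.93 [0.5371 0.2423 0.0821]
top keeper_pivot 0.67 [0.5373 0.2476 0.0848]
7.9333 [0.5363 0.2473 0.1502] [-4.2348 -2.3381  1.1668] [-0.7304  0.727   0.1463]
```

The knob is at (y 0.247, z 0.147) straight above the pivot, so the lever is upright. Release, lift, and go above the wide holder.

>>> {"api": "step_arm", "payload": {
  "series": [
    {"dx": 0,"dy": 0,"dz": 0,"wx": 0,"wy": 0,"wz": 0,"fingers": 1},
    {"dx": 0,"dy": 0,"dz": 0,"wx": 0,"wy": 0,"wz": 0,"fingers": 1},
    {"dx": 0,"dy": 0,"dz": 0,"wx": 0,"wy": 0,"wz": 0,"fingers": 1},
    {"dx": 0,"dy": 0,"dz": 0,"wx": 0,"wy": 0,"wz": 0,"fingers": 1},
    {"dx": 0,"dy": 0,"dz": 0,"wx": 0,"wy": 0,"wz": 0,"fingers": 1},
    {"dx": 0,"dy": 0,"dz": -1.5,"wx": 0,"wy": 0,"wz": 0,"fingers": 1},
    {"dx": 0,"dy": 0,"dz": -3,"wx": 0,"wy": 0,"wz": 0,"fingers": 1},
    {"dx": 0,"dy": 0,"dz": -3,"wx": 0,"wy": 0,"wz": 0,"fingers": 1},
    {"dx": 0,"dy": 0,"dz": -2,"wx": 0,"wy": 0,"wz": 0,"fingers": 1},
    {"dx": 0,"dy": 0,"dz": 0,"wx": 0,"wy": 0,"wz": 0,"fingers": 1}
  ]
}}

```text
time_s: 8.77
tcp_pos: [0.5397, 0.2484, 0.25]
tcp_rot: [2.218, 2.218, 0.015]
wrist_force: [0.7, 0.5, -0.2]
opening: 0.0852
finger_force: 0.0
```

>>> {"api": "step_arm", "payload": {
  "series": [
    {"dx": -2,"dy": -0.15,"dz": 0,"wx": 0,"wy": 0,"wz": 0,"fingers": 1},
    {"dx": -3.5,"dy": -0.24,"dz": 0,"wx": 0,"wy": 0,"wz": 0,"fingers": 1},
    {"dx": -3.5,"dy": -0.24,"dz": 0,"wx": 0,"wy": 0,"wz": 0,"fingers": 1},
    {"dx": -3.5,"dy": -0.24,"dz": 0,"wx": 0,"wy": 0,"wz": 0,"fingers": 1},
    {"dx": -3.5,"dy": -0.24,"dz": 0,"wx": 0,"wy": 0,"wz": 0,"fingers": 1},
    {"dx": -3.5,"dy": -0.24,"dz": 0,"wx": 0,"wy": 0,"wz": 0,"fingers": 1},
    {"dx": -3.5,"dy": -0.24,"dz": 0,"wx": 0,"wy": 0,"wz": 0,"fingers": 1},
    {"dx": -3.5,"dy": -0.24,"dz": 0,"wx": 0,"wy": 0,"wz": 0,"fingers": 1},
    {"dx": -3.5,"dy": -0.24,"dz": 0,"wx": 0,"wy": 0,"wz": 0,"fingers": 1},
    {"dx": -3.5,"dy": -0.24,"dz": 0,"wx": 0,"wy": 0,"wz": 0,"fingers": 1},
    {"dx": -3.5,"dy": -0.24,"dz": 0,"wx": 0,"wy": 0,"wz": 0,"fingers": 1},
    {"dx": -3.5,"dy": -0.24,"dz": 0,"wx": 0,"wy": 0,"wz": 0,"fingers": 1},
    {"dx": -3.5,"dy": -0.24,"dz": 0,"wx": 0,"wy": 0,"wz": 0,"fingers": 1},
    {"dx": -3.5,"dy": -0.24,"dz": 0,"wx": 0,"wy": 0,"wz": 0,"fingers": 1},
    {"dx": -3.5,"dy": -0.24,"dz": 0,"wx": 0,"wy": 0,"wz": 0,"fingers": 1},
    {"dx": -3.5,"dy": -0.24,"dz": 0,"wx": 0,"wy": 0,"wz": 0,"fingers": 1},
    {"dx": -3.5,"dy": -0.24,"dz": 0,"wx": 0,"wy": 0,"wz": 0,"fingers": 1},
    {"dx": -2.2,"dy": -0.24,"dz": 0,"wx": 0,"wy": 0,"wz": 0,"fingers": 1},
    {"dx": 0,"dy": 0,"dz": 0,"wx": 0,"wy": 0,"wz": -6,"fingers": 1},
    {"dx": 0,"dy": 0,"dz": 0,"wx": 0,"wy": 0,"wz": 0,"fingers": 1}
  ]
}}

```text
time_s: 10.43
tcp_pos: [0.4941, -0.3562, 0.2433]
tcp_rot: [-2.102, -2.333, -0.0]
wrist_force: [-0.6, 0.3, -0.3]
opening: 0.0856
finger_force: 0.0
```

```bash
python3 - <<'E'
from h import *
np.set_printoptions(precision=4,suppress=True)
I=[]
for n,x,y in(("side",230,110),("side",210,220),("top",170,150),("top",340,170)):
    im=ctrl.capture(n); cv2.imwrite(f"pics/{n}3.png",im); I.append(cv2.resize(im[y:y+75,x:x+100] if y!=220 else im[y:y+112,x:x+150],(400,300),interpolation=cv2.INTER_CUBIC))
for n in("side","top"):
    for t in("keeper_knob","keeper_pivot","wide_holder","slot_mouth"):
        for k in ctrl.mark_of(n,t)[:1]: print(n,t,k["p"],w(n,k["centre"]))
cv2.imwrite("pics/crop3.png",np.vstack([np.hstack(I[:2]),np.hstack(I[2:])])); s=ctrl.state(); print(s["time_s"],s["tcp_pos"],s["tcp_rot"])
E
```

```text
side keeper_pivot 0.22 [ 0.4937 -0.3623  0.0099]
side wide_holder 0.56 [ 0.488  -0.2622  0.0089]
side slot_mouth 0.6 [0.5393 0.1593 0.0579]
top keeper_knob 0.59 [0.5397 0.2404 0.1443]
top keeper_pivot 0.74 [0.5369 0.2477 0.084 ]
top wide_holder 0.49 [ 0.4962 -0.3528  0.0038]
top slot_mouth 0.92 [0.5358 0.1565 0.0567]
11.0333 [ 0.4947 -0.3544  0.2449] [ 2.1017  2.3347 -0.    ]
```

View pics/crop3.png

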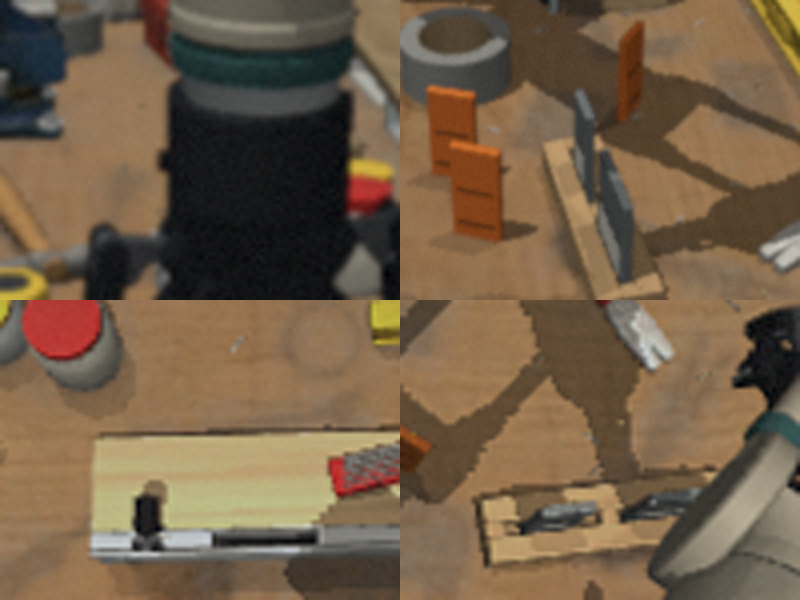

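The crop shows the keeper upright at top px (207,204) and the gripper above the wide plate. The tool matches the plate at about (0.494, −0.355) with yaw 6°. Go down and grip.

>>> {"api": "step_arm", "payload": {
  "series": [
    {"dx": 0,"dy": 0,"dz": 2,"wx": 0,"wy": 0,"wz": 0,"fingers": 1},
    {"dx": 0,"dy": 0,"dz": 2.5,"wx": 0,"wy": 0,"wz": 0,"fingers": 1},
    {"dx": 0,"dy": 0,"dz": 2.5,"wx": 0,"wy": 0,"wz": 0,"fingers": 1},
    {"dx": 0,"dy": 0,"dz": 2.5,"wx": 0,"wy": 0,"wz": 0,"fingers": 1},
    {"dx": 0,"dy": 0,"dz": 2.5,"wx": 0,"wy": 0,"wz": 0,"fingers": 1},
    {"dx": 0,"dy": 0,"dz": 2.5,"wx": 0,"wy": 0,"wz": 0,"fingers": 1},
    {"dx": 0,"dy": 0,"dz": 1.6,"wx": 0,"wy": 0,"wz": 0,"fingers": 1},
    {"dx": 0,"dy": 0,"dz": 1,"wx": 0,"wy": 0,"wz": 0,"fingers": 1},
    {"dx": 0,"dy": 0,"dz": 0,"wx": 0,"wy": 0,"wz": 0,"fingers": 1},
    {"dx": 0,"dy": 0,"dz": 0,"wx": 0,"wy": 0,"wz": 0,"fingers": -1},
    {"dx": 0,"dy": 0,"dz": 0,"wx": 0,"wy": 0,"wz": 0,"fingers": -1},
    {"dx": 0,"dy": 0,"dz": 0,"wx": 0,"wy": 0,"wz": 0,"fingers": -1},
    {"dx": 0,"dy": 0,"dz": 0,"wx": 0,"wy": 0,"wz": 0,"fingers": -1},
    {"dx": 0,"dy": 0,"dz": 0,"wx": 0,"wy": 0,"wz": 0,"fingers": -1},
    {"dx": 0,"dy": 0,"dz": 0,"wx": 0,"wy": 0,"wz": 0,"fingers": -1},
    {"dx": 0,"dy": 0,"dz": 0,"wx": 0,"wy": 0,"wz": 0,"fingers": -1},
    {"dx": 0,"dy": 0,"dz": 0,"wx": 0,"wy": 0,"wz": 0,"fingers": -1},
    {"dx": 0,"dy": 0,"dz": 0,"wx": 0,"wy": 0,"wz": 0,"fingers": -1}
  ]
}}

```text
time_s: 12.53
tcp_pos: [0.4949, -0.3548, 0.0743]
tcp_rot: [2.101, 2.334, 0.0]
wrist_force: [-0.6, 1.4, 4.6]
opening: 0.0072
finger_force: 58.9
```

>>> {"api": "step_arm", "payload": {
  "series": [
    {"dx": 0,"dy": 0,"dz": -1,"wx": 0,"wy": 0,"wz": 0,"fingers": -1},
    {"dx": 0,"dy": 0,"dz": -2,"wx": 0,"wy": 0,"wz": 0,"fingers": -1},
    {"dx": 0,"dy": 0,"dz": -2,"wx": 0,"wy": 0,"wz": 0,"fingers": -1},
    {"dx": 0,"dy": 0,"dz": -2,"wx": 0,"wy": 0,"wz": 0,"fingers": -1},
    {"dx": 0,"dy": 0,"dz": -2,"wx": 0,"wy": 0,"wz": 0,"fingers": -1},
    {"dx": 0,"dy": 0,"dz": -2,"wx": 0,"wy": 0,"wz": 0,"fingers": -1},
    {"dx": 0,"dy": 0,"dz": -2,"wx": 0,"wy": 0,"wz": 0,"fingers": -1},
    {"dx": 0,"dy": 0,"dz": -2,"wx": 0,"wy": 0,"wz": 0,"fingers": -1},
    {"dx": 0,"dy": 0,"dz": 0,"wx": 0,"wy": 0,"wz": 6,"fingers": -1},
    {"dx": 0,"dy": 0,"dz": 0,"wx": 0,"wy": 0,"wz": 0,"fingers": -1}
  ]
}}

```text
time_s: 13.37
tcp_pos: [0.4949, -0.3551, 0.2256]
tcp_rot: [2.221, 2.217, -0.0]
wrist_force: [-0.3, -0.1, -1.2]
opening: 0.0073
finger_force: 58.4
```

>>> {"api": "step_arm", "payload": {
  "series": [
    {"dx": 1.5,"dy": 0.12,"dz": 0,"wx": 0,"wy": 0,"wz": 0,"fingers": -1},
    {"dx": 2.5,"dy": 0.2,"dz": 0,"wx": 0,"wy": 0,"wz": 0,"fingers": -1},
    {"dx": 3,"dy": 0.25,"dz": 0,"wx": 0,"wy": 0,"wz": 0,"fingers": -1},
    {"dx": 3,"dy": 0.25,"dz": 0,"wx": 0,"wy": 0,"wz": 0,"fingers": -1},
    {"dx": 3,"dy": 0.25,"dz": 0,"wx": 0,"wy": 0,"wz": 0,"fingers": -1},
    {"dx": 3,"dy": 0.25,"dz": 0,"wx": 0,"wy": 0,"wz": 0,"fingers": -1},
    {"dx": 3,"dy": 0.25,"dz": 0,"wx": 0,"wy": 0,"wz": 0,"fingers": -1},
    {"dx": 3,"dy": 0.25,"dz": 0,"wx": 0,"wy": 0,"wz": 0,"fingers": -1},
    {"dx": 3,"dy": 0.25,"dz": 0,"wx": 0,"wy": 0,"wz": 0,"fingers": -1},
    {"dx": 3,"dy": 0.25,"dz": 0,"wx": 0,"wy": 0,"wz": 0,"fingers": -1},
    {"dx": 3,"dy": 0.25,"dz": 0,"wx": 0,"wy": 0,"wz": 0,"fingers": -1},
    {"dx": 3,"dy": 0.25,"dz": 0,"wx": 0,"wy": 0,"wz": 0,"fingers": -1},
    {"dx": 3,"dy": 0.25,"dz": 0,"wx": 0,"wy": 0,"wz": 0,"fingers": -1},
    {"dx": 3,"dy": 0.25,"dz": 0,"wx": 0,"wy": 0,"wz": 0,"fingers": -1},
    {"dx": 3,"dy": 0.25,"dz": 0,"wx": 0,"wy": 0,"wz": 0,"fingers": -1},
    {"dx": 3,"dy": 0.25,"dz": 0,"wx": 0,"wy": 0,"wz": 0,"fingers": -1},
    {"dx": 3,"dy": 0.25,"dz": 0,"wx": 0,"wy": 0,"wz": 0,"fingers": -1},
    {"dx": 2,"dy": 0.2,"dz": 0,"wx": 0,"wy": 0,"wz": 0,"fingers": -1},
    {"dx": 0.5,"dy": 0,"dz": 0,"wx": 0,"wy": 0,"wz": 0,"fingers": -1},
    {"dx": 0,"dy": 0,"dz": 0,"wx": 0,"wy": 0,"wz": 0,"fingers": -1}
  ]
}}

```text
time_s: 15.03
tcp_pos: [0.5358, 0.1619, 0.2227]
tcp_rot: [-2.215, -2.225, 0.003]
wrist_force: [-0.3, 0.3, -1.2]
opening: 0.0072
finger_force: 58.4
```

```bash
python3 - <<'E'
from h import *
np.set_printoptions(precision=4,suppress=True)
I=[]
for n,x,y in(("side",225,110),("top",170,150)):
    im=ctrl.capture(n); cv2.imwrite(f"pics/{n}4.png",im); I.append(cv2.resize(im[y:y+120,x:x+100],(400,480),interpolation=cv2.INTER_CUBIC))
    for t in("wide_holder","slot_mouth","label_rail","keeper_pivot"):
        for k in ctrl.mark_of(n,t)[:1]: print(n,t,k["p"],w(n,k["centre"]))
cv2.imwrite("pics/crop4.png",np.hstack(I)); s=ctrl.state(); print(s["time_s"],s["tcp_pos"],s["tcp_rot"],s["opening"])
p=s["tcp_pos"]; b=p-[0,0,.068]
for q in (b,b+[0,.035,0],b-[0,.035,0]): print("holder bottom",px("side",q),px("top",q))
for q in ((.537,.16,.06),(.537,.2,.06),(.537,.12,.06)): print("mouth",px("side",q),px("top",q))
E
```

```text
side wide_holder 0.74 [0.5394 0.1526 0.1548]
side slot_mouth 0.7 [0.5395 0.1557 0.0583]
side label_rail 0.63 [0.5388 0.1603 0.0006]
side keeper_pivot 0.68 [0.5362 0.2445 0.0812]
top wide_holder 0.73 [ 0.6946 -0.3112 -0.0026]
top label_rail 0.82 [0.5386 0.1608 0.0006]
top keeper_pivot 0.61 [0.5358 0.2463 0.0823]
15.5333 [0.5373 0.1596 0.2238] [2.2225 2.2201 0.    ] 0.0073693465966173655
holder bottom [277. 155.] [233. 202.]
holder bottom [275. 151.] [221. 202.]
holder bottom [278. 160.] [246. 202.]
mouth [276. 185.] [237. 209.]
mouth [274. 180.] [223. 209.]
mouth [278. 191.] [250. 209.]
```

View pics/crop4.png

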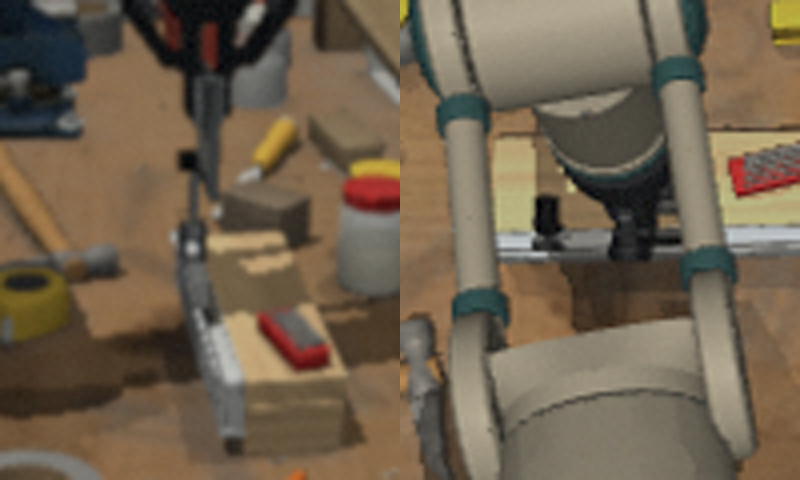

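The crop shows the holder hanging plumb above the rail at side px (277,155), with the knob upright behind it. Its estimates agree with the slot at about (0.537, 0.160). Lower to just above the lip, then feel the way in.

>>> {"api": "step_arm", "payload": {
  "series": [
    {"dx": 0.05,"dy": 0,"dz": 1.5,"wx": 0,"wy": 0,"wz": 0,"fingers": -1},
    {"dx": 0,"dy": 0,"dz": 1.5,"wx": 0,"wy": 0,"wz": 0,"fingers": -1},
    {"dx": 0,"dy": 0,"dz": 1.5,"wx": 0,"wy": 0,"wz": 0,"fingers": -1},
    {"dx": 0,"dy": 0,"dz": 1.5,"wx": 0,"wy": 0,"wz": 0,"fingers": -1},
    {"dx": 0,"dy": 0,"dz": 1.2,"wx": 0,"wy": 0,"wz": 0,"fingers": -1},
    {"dx": 0,"dy": 0,"dz": 0.8,"wx": 0,"wy": 0,"wz": 0,"fingers": -1},
    {"dx": 0,"dy": 0,"dz": 0.3,"wx": 0,"wy": 0,"wz": 0,"fingers": -1},
    {"dx": 0,"dy": 0,"dz": 0,"wx": 0,"wy": 0,"wz": 0,"fingers": -1},
    {"dx": 0,"dy": 0,"dz": 0,"wx": 0,"wy": 0,"wz": 0,"fingers": -1}
  ]
}}

```text
time_s: 16.28
tcp_pos: [0.5377, 0.1608, 0.1412]
tcp_rot: [2.221, 2.221, 0.001]
wrist_force: [0.6, -0.2, -0.6]
opening: 0.0072
finger_force: 58.4
```

```bash
python3 - <<'E'
from h import *
np.set_printoptions(precision=4,suppress=True)
I=[]
for n,x,y in(("side",250,140),("top",195,180)):
    im=ctrl.capture(n); cv2.imwrite(f"pics/{n}5.png",im); I.append(cv2.resize(im[y:y+75,x:x+50] if n=="side" else im[y:y+75,x:x+50],(400,600),interpolation=cv2.INTER_CUBIC))
    for t in("wide_holder","slot_mouth"):
        for k in ctrl.mark_of(n,t)[:1]: print(n,t,k["p"],w(n,k["centre"]))
cv2.imwrite("pics/crop5.png",np.hstack(I)); s=ctrl.state(); print(s["time_s"],s["tcp_pos"],s["tcp_rot"],s["wrist_force"])
E
```

```text
side wide_holder 0.58 [0.5417 0.1551 0.0726]
side slot_mouth 0.9 [0.539  0.1581 0.0556]
top slot_mouth 0.67 [0.5372 0.1598 0.0599]
16.5833 [0.5375 0.1608 0.1412] [2.221  2.2209 0.0013] [-0.3599  1.0664  0.2028]
```

View pics/crop5.png

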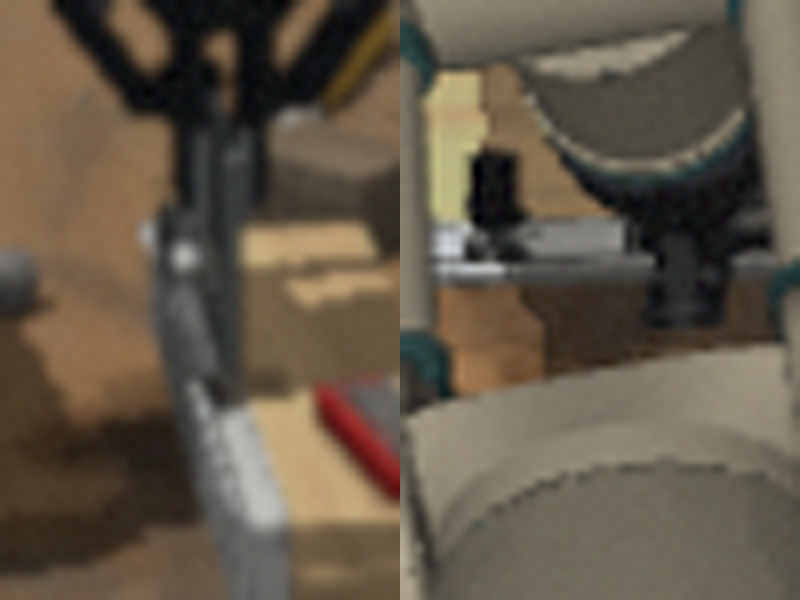

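The side crop shows the holder's lower corner at about (215–242,398), very near the +x side of the slot end. I'll compare it with projections before going in.

```bash
python3 - <<'E'
from h import *
c=lambda p:((lambda c,q:np.round([(c["fx"]*q[0]/q[2]+c["cx"]-250)*8,(c["fy"]*q[1]/q[2]+c["cy"]-140)*8]))(ctrl.calibration("side"),R.from_rotvec(ctrl.calibration("side")["rotation"]).as_matrix().T@(np.array(p)-ctrl.calibration("side")["eye"])))
for n,p in dict(hL=(.5335,.126,.073),hR=(.5415,.126,.073),hRtop=(.5415,.126,.158),sL=(.531,.12,.06),sR=(.543,.12,.06),lipEnd=(.523,.03,.067),railtopR=(.543,.03,.06),boardEdgeNearR=(.617,.03,.06)).items(): print(n,c(p))
E
python3 - <<'E'
import cv2
i=cv2.imread("pics/side5.png")
cv2.imwrite("pics/crop6.png",cv2.resize(i[165:210,262:302],(640,720)[:1]+(600,) if 0 else (533,600),interpolation=cv2.INTER_CUBIC))
E
```

```text
hL [213. 368.]
hR [234. 367.]
hRtop [237. 150.]
sL [208. 407.]
sR [240. 406.]
lipEnd [220. 504.]
railtopR [277. 519.]
boardEdgeNearR [488. 507.]
```

View pics/crop6.png

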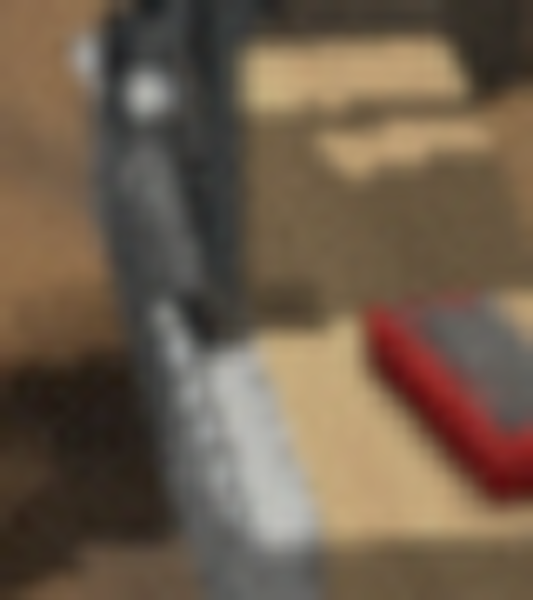

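The shared +10 px bias cancels out: the corrected holder centre is about 235 and the slot centre about 235.5 (crop px), so they are aligned. Insert gently.

>>> {"api": "step_arm", "payload": {
  "series": [
    {"dx": 0,"dy": 0,"dz": 0.2,"wx": 0,"wy": 0,"wz": 0,"fingers": -1},
    {"dx": 0,"dy": 0,"dz": 0.2,"wx": 0,"wy": 0,"wz": 0,"fingers": -1},
    {"dx": 0,"dy": 0,"dz": 0.2,"wx": 0,"wy": 0,"wz": 0,"fingers": -1},
    {"dx": 0,"dy": 0,"dz": 0.2,"wx": 0,"wy": 0,"wz": 0,"fingers": -1},
    {"dx": 0,"dy": 0,"dz": 0.2,"wx": 0,"wy": 0,"wz": 0,"fingers": -1},
    {"dx": 0,"dy": 0,"dz": 0.2,"wx": 0,"wy": 0,"wz": 0,"fingers": -1},
    {"dx": 0,"dy": 0,"dz": 0.2,"wx": 0,"wy": 0,"wz": 0,"fingers": -1},
    {"dx": 0,"dy": 0,"dz": 0.2,"wx": 0,"wy": 0,"wz": 0,"fingers": -1},
    {"dx": 0,"dy": 0,"dz": 0,"wx": 0,"wy": 0,"wz": 0,"fingers": -1}
  ]
}}

```text
time_s: 17.33
tcp_pos: [0.5369, 0.1608, 0.1241]
tcp_rot: [-2.221, -2.221, 0.001]
wrist_force: [0.3, 0.4, -1.6]
opening: 0.0072
finger_force: 58.4
```

>>> {"api": "step_arm", "payload": {
  "series": [
    {"dx": 0,"dy": 0,"dz": 0.2,"wx": 0,"wy": 0,"wz": 0,"fingers": -1},
    {"dx": 0,"dy": 0,"dz": 0.2,"wx": 0,"wy": 0,"wz": 0,"fingers": -1},
    {"dx": 0,"dy": 0,"dz": 0.2,"wx": 0,"wy": 0,"wz": 0,"fingers": -1},
    {"dx": 0,"dy": 0,"dz": 0.2,"wx": 0,"wy": 0,"wz": 0,"fingers": -1},
    {"dx": 0,"dy": 0,"dz": 0.2,"wx": 0,"wy": 0,"wz": 0,"fingers": -1},
    {"dx": 0,"dy": 0,"dz": 0.2,"wx": 0,"wy": 0,"wz": 0,"fingers": -1},
    {"dx": 0,"dy": 0,"dz": 0.2,"wx": 0,"wy": 0,"wz": 0,"fingers": -1},
    {"dx": 0,"dy": 0,"dz": 0,"wx": 0,"wy": 0,"wz": 0,"fingers": -1},
    {"dx": 0,"dy": 0,"dz": 0,"wx": 0,"wy": 0,"wz": 0,"fingers": -1}
  ]
}}

```text
time_s: 18.08
tcp_pos: [0.5372, 0.1608, 0.1105]
tcp_rot: [-2.221, -2.221, 0.0]
wrist_force: [-0.2, 0.6, -0.4]
opening: 0.0074
finger_force: 58.4
```

In the slot with no contact force. Now press the strip down slowly.

>>> {"api": "step_arm", "payload": {
  "series": [
    {"dx": 0,"dy": 0,"dz": 0.1,"wx": 0,"wy": 0,"wz": 0,"fingers": -1},
    {"dx": 0,"dy": 0,"dz": 0.1,"wx": 0,"wy": 0,"wz": 0,"fingers": -1},
    {"dx": 0,"dy": 0,"dz": 0.1,"wx": 0,"wy": 0,"wz": 0,"fingers": -1},
    {"dx": 0,"dy": 0,"dz": 0.1,"wx": 0,"wy": 0,"wz": 0,"fingers": -1},
    {"dx": 0,"dy": 0,"dz": 0.1,"wx": 0,"wy": 0,"wz": 0,"fingers": -1},
    {"dx": 0,"dy": 0,"dz": 0.1,"wx": 0,"wy": 0,"wz": 0,"fingers": -1},
    {"dx": 0,"dy": 0,"dz": 0.1,"wx": 0,"wy": 0,"wz": 0,"fingers": -1},
    {"dx": 0,"dy": 0,"dz": 0.1,"wx": 0,"wy": 0,"wz": 0,"fingers": -1},
    {"dx": 0,"dy": 0,"dz": 0.1,"wx": 0,"wy": 0,"wz": 0,"fingers": -1},
    {"dx": 0,"dy": 0,"dz": 0,"wx": 0,"wy": 0,"wz": 0,"fingers": -1},
    {"dx": 0,"dy": 0,"dz": 0,"wx": 0,"wy": 0,"wz": 0,"fingers": -1}
  ]
}}

```text
time_s: 19.0
tcp_pos: [0.5373, 0.1608, 0.1019]
tcp_rot: [2.221, 2.221, 0.0]
wrist_force: [-1.4, -0.2, 5.5]
opening: 0.0076
finger_force: 59.3
```

>>> {"api": "step_arm", "payload": {
  "series": [
    {"dx": 0,"dy": 0,"dz": 0.05,"wx": 0,"wy": 0,"wz": 0,"fingers": -1},
    {"dx": 0,"dy": 0,"dz": 0.05,"wx": 0,"wy": 0,"wz": 0,"fingers": -1},
    {"dx": 0,"dy": 0,"dz": 0.05,"wx": 0,"wy": 0,"wz": 0,"fingers": -1},
    {"dx": 0,"dy": 0,"dz": 0.05,"wx": 0,"wy": 0,"wz": 0,"fingers": -1},
    {"dx": 0,"dy": 0,"dz": 0.05,"wx": 0,"wy": 0,"wz": 0,"fingers": -1},
    {"dx": 0,"dy": 0,"dz": 0.05,"wx": 0,"wy": 0,"wz": 0,"fingers": -1},
    {"dx": 0,"dy": 0,"dz": 0,"wx": 0,"wy": 0,"wz": 0,"fingers": -1},
    {"dx": 0,"dy": 0,"dz": 0,"wx": 0,"wy": 0,"wz": 0,"fingers": -1}
  ]
}}

```text
time_s: 19.67
tcp_pos: [0.5373, 0.1608, 0.0992]
tcp_rot: [2.221, 2.221, 0.0]
wrist_force: [-1.3, -0.2, 7.1]
opening: 0.0069
finger_force: 59.5
```

>>> {"api": "step_arm", "payload": {
  "series": [
    {"dx": 0,"dy": 0,"dz": 0.03,"wx": 0,"wy": 0,"wz": 0,"fingers": -1},
    {"dx": 0,"dy": 0,"dz": 0.03,"wx": 0,"wy": 0,"wz": 0,"fingers": -1},
    {"dx": 0,"dy": 0,"dz": 0.03,"wx": 0,"wy": 0,"wz": 0,"fingers": -1},
    {"dx": 0,"dy": 0,"dz": 0,"wx": 0,"wy": 0,"wz": 0,"fingers": -1},
    {"dx": 0,"dy": 0,"dz": 0,"wx": 0,"wy": 0,"wz": 0,"fingers": -1}
  ]
}}

```text
time_s: 20.08
tcp_pos: [0.5373, 0.1608, 0.0984]
tcp_rot: [2.221, 2.221, 0.001]
wrist_force: [-1.4, -0.3, 6.8]
opening: 0.0077
finger_force: 59.5
```

>>> {"api": "step_arm", "payload": {
  "series": [
    {"dx": 0,"dy": 0,"dz": 0.03,"wx": 0,"wy": 0,"wz": 0,"fingers": -1},
    {"dx": 0,"dy": 0,"dz": 0.03,"wx": 0,"wy": 0,"wz": 0,"fingers": -1},
    {"dx": 0,"dy": 0,"dz": 0,"wx": 0,"wy": 0,"wz": 0,"fingers": -1},
    {"dx": 0,"dy": 0,"dz": 0,"wx": 0,"wy": 0,"wz": 0,"fingers": -1}
  ]
}}

```text
time_s: 20.42
tcp_pos: [0.5373, 0.1608, 0.0983]
tcp_rot: [2.221, 2.221, 0.001]
wrist_force: [-2.4, -0.5, 9.7]
opening: 0.0073
finger_force: 60.1
```

The tool stalls at z 0.0983 and the force is rising to 9.7 N, so the holder is on the stop. Final check of the keeper and holder, then hand in.

```bash
python3 - <<'E'
from h import *
I=[]
for n,x,y in(("side",235,130),("top",180,170)):
    im=ctrl.capture(n); I.append(cv2.resize(im[y:y+75,x:x+75],(400,400),interpolation=cv2.INTER_CUBIC))
    for t in("keeper_knob","wide_holder","narrow_holder"):
        for k in ctrl.mark_of(n,t)[:4]: print(n,t,k["p"],w(n,k["centre"]).round(4))
cv2.imwrite("pics/crop7.png",np.hstack(I)); s=ctrl.state(); print(s["time_s"],s["tcp_pos"],s["wrist_force"])
E
```

```text
side wide_holder 0.6 [0.5403 0.15   0.0324]
side wide_holder 0.51 [ 0.4882 -0.3132  0.0007]
side narrow_holder 0.96 [ 0.3866 -0.2239  0.0026]
side narrow_holder 0.9 [ 0.3978 -0.3066 -0.0017]
side narrow_holder 0.74 [ 0.4878 -0.267   0.0079]
side narrow_holder 0.6 [ 0.5443 -0.1519  0.0037]
top keeper_knob 0.53 [0.5383 0.2368 0.145 ]
top narrow_holder 0.68 [ 0.4834 -0.2609  0.0075]
top narrow_holder 0.67 [0.5384 0.1599 0.0586]
top narrow_holder 0.65 [ 0.545  -0.1473 -0.0069]
top narrow_holder 0.47 [ 0.3797 -0.224   0.0005]
20.8167 [0.5373515  0.1608216  0.09828147] [-2.15150079 -1.14542197  9.55546338]
```

View pics/crop7.png

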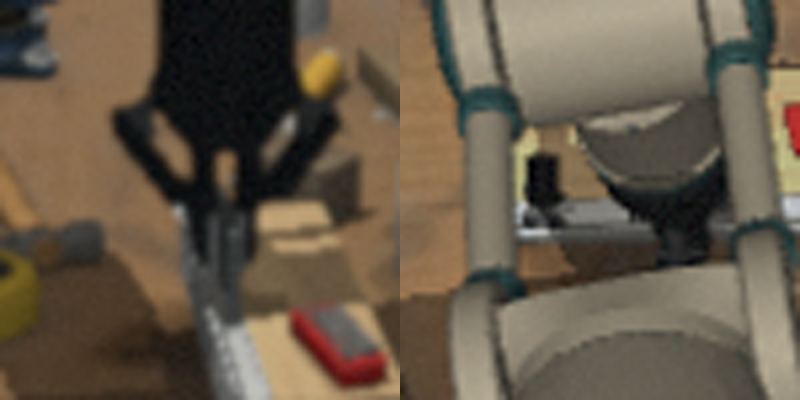

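```bash
python3 - <<'E'
from h import *
c=ctrl.calibration("top")
def q(P):
    p=R.from_rotvec(c["rotation"]).as_matrix().T@(np.array(P)-c["eye"]); return (c["fx"]*p[0]/p[2]+c["cx"]).round(1),(c["fy"]*p[1]/p[2]+c["cy"]).round(1)
pv=np.array([.537,.2465,.082])
for a in (75,80,85,90,95): print(a,q(pv+[0,-.065*np.cos(np.radians(a)),.065*np.sin(np.radians(a))]))
print("pivot",q(pv),"shelf L back",q((.616,.29,.06)))
I=cv2.imread("pics/top3.png").astype(int); g=I.sum(2)
print(g[196:216,198:216])
E
```

```text
75 (np.float64(208.7), np.float64(203.2))
80 (np.float64(206.6), np.float64(203.2))
85 (np.float64(204.5), np.float64(203.1))
90 (np.float64(202.5), np.float64(203.2))
95 (np.float64(200.4), np.float64(203.2))
pivot (np.float64(206.3), np.float64(207.9)) shelf L back (np.float64(193.5), np.float64(184.0))
[[488 482 481 485 486 490 489 463 340 305 315 310 328 400 499 497 490 497]
 [492 494 498 495 502 505 507 474 317 332 336 322 318 386 511 498 504 496]
 [507 500 502 502 512 520 493 326 228 252 296 296 323 389 513 503 500 502]
 [496 500 498 502 487 374 222 135 121 140 137 183 290 388 515 504 509 501]
 [509 507 507 517 490 337  29  73  97  88  74 148 284 401 516 517 511 514]
 [509 502 499 508 489 353  49  89 109  91  73 149 350 504 517 508 508 509]
 [498 500 502 504 485 345  42  90  93  94  59 140 365 523 509 504 505 507]
 [501 498 504 510 489 345  54  97 104  83  79 141 356 516 500 493 494 489]
 [511 500 510 512 480 274  62  85  98  85  60 157 356 511 495 497 492 499]
 [507 505 505 511 467 196  69 101  92 110  62 123 350 533 514 514 511 510]
 [507 504 509 508 471 239  63 103  97  89  63  72 210 409 520 508 513 503]
 [422 445 488 495 476 351  47  61  88  86  59  53 182 365 434 425 441 441]
 [421 422 434 446 522 527 219 111  75 117 150 308 523 522 528 555 563 563]
 [560 559 563 569 549 405 298 283 152 211 248 269 413 533 546 586 591 581]
 [581 580 581 594 533 234 241 252 241 226 201 177 379 602 591 598 588 594]
 [595 597 594 606 534 123 125 191 233 196 102 119 227 438 536 531 530 522]
 [333 348 383 391 362 211 146 254 312 238 109 121 162 247 300 295 299 302]
 [506 511 516 513 533 578 581 562 574 570 562 538 449 468 464 458 450 453]
 [318 358 362 321 347 373 354 355 349 358 355 353 321 324 329 333 326 329]
 [275 280 285 256 220 213 209 224 266 252 265 251 261 258 255 264 252 241]]
```

The knob seems to lean a little (about 80–85° by the top view), so I'll measure that better from existing pictures.

```bash
python3 - <<'E'
from h import *
from scipy.optimize import least_squares
def q(n,P):
    c=ctrl.calibration(n); p=R.from_rotvec(c["rotation"]).as_matrix().T@(np.array(P)-c["eye"]); return np.array([c["fx"]*p[0]/p[2]+c["cx"],c["fy"]*p[1]/p[2]+c["cy"]]).round(1)
for a in (27,75,80,85,90):
    k=np.array([.537,.2465-.065*np.cos(np.radians(a)),.082+.065*np.sin(np.radians(a))]); print(a,[ (q("side",k+[d,0,0])) for d in(-.013,.013)],q("top",k))
np.set_printoptions(linewidth=200)
g=cv2.imread("pics/side4.png").astype(int).sum(2); print("side4 r142-160 c264-282");print(g[142:160,264:282])
g=cv2.imread("pics/top0.png").astype(int).sum(2); print("top0 r196-214 c200-232");print(g[196:214,200:232])
E
```

```text
27 [array([270.8, 165.8]), array([279.3, 165.5])] [224.9 205.4]
75 [array([269.2, 150.7]), array([277.6, 150.3])] [208.7 203.2]
80 [array([268.9, 149.6]), array([277.3, 149.3])] [206.6 203.2]
85 [array([268.7, 148.8]), array([277.1, 148.5])] [204.5 203.1]
90 [array([268.5, 148.1]), array([276.8, 147.8])] [202.5 203.2]
side4 r142-160 c264-282
[[338 345 336 341 340 344 338 334 329 299 232 181 140 150 170 209 279 324]
 [331 335 338 337 334 334 329 330 329 306 246 196 154 160 175 215 285 329]
 [342 338 336 334 347 336 338 336 333 314 251 201 162 163 175 213 280 324]
 [341 345 342 336 338 340 340 340 336 316 257 207 189 176 171 201 277 330]
 [339 342 339 345 339 333 324 318 311 286 253 211 201 186 175 197 269 316]
 [343 338 340 340 325 270 225 206 193 196 199 199 200 179 175 201 266 315]
 [342 340 335 339 306 210 117  82  74  99 152 202 201 187 172 193 268 313]
 [340 345 341 333 300 199  80  34  37  42 126 185 204 184 176 205 266 316]
 [335 336 337 331 297 190  78  28  31  48 112 173 194 179 184 198 271 310]
 [333 334 331 330 302 200  83  25  25  46 112 161 195 178 179 224 296 324]
 [321 
[... 2276 characters left out ...]
509 143  89 101 115  74  96 216 301 288 291]
 [564 571 549 407 324 339 273 294 272 268 320 448 513 567 567 558 563 567 575 580 604 536 147  53 104  90  96  91 128 161 170 165]
 [585 596 541 231 242 254 238 226 202 184 339 564 597 607 603 603 605 604 602 604 606 569 379  84  71  66  61  61  54  77  70  61]
 [595 606 530 124 117 187 242 192 113 118 221 416 504 501 512 502 499 491 477 446 484 474 406 196 226 193 174 155 156 166 204 214]
 [385 398 368 205 159 250 323 225 108 127 161 254 287 279 289 283 289 289 280 284 335 329 315 291 301 312 327 337 357 401 408 441]
 [517 519 537 584 579 572 571 570 564 541 466 468 495 481 486 472 467 465 441 390 375 372 337 333 338 333 322 327 325 334 339 334]]
```

Both views give about 80.5°, which is right at the limit, so the lever must have lagged in the pads. The safe mend is to return the holder to the stand (time 21 of 61 s), set the keeper properly, and redo. Lift out first.

>>> {"api": "step_arm", "payload": {
  "series": [
    {"dx": 0,"dy": 0,"dz": -0.5,"wx": 0,"wy": 0,"wz": 0,"fingers": -1},
    {"dx": 0,"dy": 0,"dz": -1,"wx": 0,"wy": 0,"wz": 0,"fingers": -1},
    {"dx": 0,"dy": 0,"dz": -1.5,"wx": 0,"wy": 0,"wz": 0,"fingers": -1},
    {"dx": 0,"dy": 0,"dz": -2.5,"wx": 0,"wy": 0,"wz": 0,"fingers": -1},
    {"dx": 0,"dy": 0,"dz": -2.5,"wx": 0,"wy": 0,"wz": 0,"fingers": -1},
    {"dx": 0,"dy": 0,"dz": -2.5,"wx": 0,"wy": 0,"wz": 0,"fingers": -1},
    {"dx": 0,"dy": 0,"dz": -1.5,"wx": 0,"wy": 0,"wz": 0,"fingers": -1},
    {"dx": 0,"dy": 0,"dz": 0,"wx": 0,"wy": 0,"wz": 0,"fingers": -1}
  ]
}}

```text
time_s: 21.48
tcp_pos: [0.5394, 0.1612, 0.2208]
tcp_rot: [2.218, 2.218, 0.01]
wrist_force: [0.7, 0.7, -1.0]
opening: 0.0075
finger_force: 58.5
```

>>> {"api": "step_arm", "payload": {
  "series": [
    {"dx": -2,"dy": -0.16,"dz": 0,"wx": 0,"wy": 0,"wz": 0,"fingers": -1},
    {"dx": -3,"dy": -0.25,"dz": 0,"wx": 0,"wy": 0,"wz": 0,"fingers": -1},
    {"dx": -3,"dy": -0.25,"dz": 0,"wx": 0,"wy": 0,"wz": 0,"fingers": -1},
    {"dx": -3,"dy": -0.25,"dz": 0,"wx": 0,"wy": 0,"wz": 0,"fingers": -1},
    {"dx": -3,"dy": -0.25,"dz": 0,"wx": 0,"wy": 0,"wz": 0,"fingers": -1},
    {"dx": -3,"dy": -0.25,"dz": 0,"wx": 0,"wy": 0,"wz": 0,"fingers": -1},
    {"dx": -3,"dy": -0.25,"dz": 0,"wx": 0,"wy": 0,"wz": 0,"fingers": -1},
    {"dx": -3,"dy": -0.25,"dz": 0,"wx": 0,"wy": 0,"wz": 0,"fingers": -1},
    {"dx": -3,"dy": -0.25,"dz": 0,"wx": 0,"wy": 0,"wz": 0,"fingers": -1},
    {"dx": -3,"dy": -0.25,"dz": 0,"wx": 0,"wy": 0,"wz": 0,"fingers": -1},
    {"dx": -3,"dy": -0.25,"dz": 0,"wx": 0,"wy": 0,"wz": 0,"fingers": -1},
    {"dx": -3,"dy": -0.25,"dz": 0,"wx": 0,"wy": 0,"wz": 0,"fingers": -1},
    {"dx": -3,"dy": -0.25,"dz": 0,"wx": 0,"wy": 0,"wz": 0,"fingers": -1},
    {"dx": -3,"dy": -0.25,"dz": 0,"wx": 0,"wy": 0,"wz": 0,"fingers": -1},
    {"dx": -3,"dy": -0.25,"dz": 0,"wx": 0,"wy": 0,"wz": 0,"fingers": -1},
    {"dx": -3,"dy": -0.25,"dz": 0,"wx": 0,"wy": 0,"wz": 0,"fingers": -1},
    {"dx": -3,"dy": -0.25,"dz": 0,"wx": 0,"wy": 0,"wz": 0,"fingers": -1},
    {"dx": -1.5,"dy": -0.15,"dz": 0,"wx": 0,"wy": 0,"wz": 0,"fingers": -1},
    {"dx": 0,"dy": 0,"dz": 0,"wx": 0,"wy": 0,"wz": -6,"fingers": -1},
    {"dx": 0,"dy": 0,"dz": 0,"wx": 0,"wy": 0,"wz": 0,"fingers": -1}
  ]
}}

```text
time_s: 23.15
tcp_pos: [0.4935, -0.3545, 0.2155]
tcp_rot: [-2.1, -2.332, -0.001]
wrist_force: [-0.4, 1.3, -0.5]
opening: 0.0072
finger_force: 58.5
```

>>> {"api": "step_arm", "payload": {
  "series": [
    {"dx": 0,"dy": 0,"dz": 2,"wx": 0,"wy": 0,"wz": 0,"fingers": -1},
    {"dx": 0,"dy": 0,"dz": 2.5,"wx": 0,"wy": 0,"wz": 0,"fingers": -1},
    {"dx": 0,"dy": 0,"dz": 2.5,"wx": 0,"wy": 0,"wz": 0,"fingers": -1},
    {"dx": 0,"dy": 0,"dz": 2,"wx": 0,"wy": 0,"wz": 0,"fingers": -1},
    {"dx": 0,"dy": 0,"dz": 1.5,"wx": 0,"wy": 0,"wz": 0,"fingers": -1},
    {"dx": 0,"dy": 0,"dz": 0.5,"wx": 0,"wy": 0,"wz": 0,"fingers": -1},
    {"dx": 0,"dy": 0,"dz": 0,"wx": 0,"wy": 0,"wz": 0,"fingers": -1},
    {"dx": 0,"dy": 0,"dz": 0,"wx": 0,"wy": 0,"wz": 0,"fingers": -1},
    {"dx": 0,"dy": 0,"dz": 0,"wx": 0,"wy": 0,"wz": 0,"fingers": -1}
  ]
}}

```text
time_s: 23.9
tcp_pos: [0.4949, -0.3544, 0.1084]
tcp_rot: [2.101, 2.333, 0.0]
wrist_force: [0.8, 0.3, -0.6]
opening: 0.0071
finger_force: 58.5
```

>>> {"api": "step_arm", "payload": {
  "series": [
    {"dx": 0,"dy": 0,"dz": 0.8,"wx": 0,"wy": 0,"wz": 0,"fingers": -1},
    {"dx": 0,"dy": 0,"dz": 0.8,"wx": 0,"wy": 0,"wz": 0,"fingers": -1},
    {"dx": 0,"dy": 0,"dz": 0.8,"wx": 0,"wy": 0,"wz": 0,"fingers": -1},
    {"dx": 0,"dy": 0,"dz": 0.6,"wx": 0,"wy": 0,"wz": 0,"fingers": -1},
    {"dx": 0,"dy": 0,"dz": 0.3,"wx": 0,"wy": 0,"wz": 0,"fingers": -1},
    {"dx": 0,"dy": 0,"dz": 0,"wx": 0,"wy": 0,"wz": 0,"fingers": -1},
    {"dx": 0,"dy": 0,"dz": 0,"wx": 0,"wy": 0,"wz": 0,"fingers": -1}
  ]
}}

```text
time_s: 24.48
tcp_pos: [0.4938, -0.3538, 0.0743]
tcp_rot: [-2.102, -2.334, -0.0]
wrist_force: [-0.5, 1.5, 4.2]
opening: 0.0075
finger_force: 59.0
```

Holder is back on the stand floor. Release, lift and travel to just −y of the knob with fingers shut, to push it square.

>>> {"api": "step_arm", "payload": {
  "series": [
    {"dx": 0,"dy": 0,"dz": 0,"wx": 0,"wy": 0,"wz": 0,"fingers": 1},
    {"dx": 0,"dy": 0,"dz": 0,"wx": 0,"wy": 0,"wz": 0,"fingers": 1},
    {"dx": 0,"dy": 0,"dz": 0,"wx": 0,"wy": 0,"wz": 0,"fingers": 1},
    {"dx": 0,"dy": 0,"dz": 0,"wx": 0,"wy": 0,"wz": 0,"fingers": 1},
    {"dx": 0,"dy": 0,"dz": 0,"wx": 0,"wy": 0,"wz": 0,"fingers": 1},
    {"dx": 0,"dy": 0,"dz": -1.5,"wx": 0,"wy": 0,"wz": 0,"fingers": 1},
    {"dx": 0,"dy": 0,"dz": -3,"wx": 0,"wy": 0,"wz": 0,"fingers": 1},
    {"dx": 0,"dy": 0,"dz": -3.5,"wx": 0,"wy": 0,"wz": 0,"fingers": 1},
    {"dx": 0,"dy": 0,"dz": -3.5,"wx": 0,"wy": 0,"wz": 0,"fingers": 1},
    {"dx": 0,"dy": 0,"dz": -3,"wx": 0,"wy": 0,"wz": 0,"fingers": 1},
    {"dx": 0,"dy": 0,"dz": 0,"wx": 0,"wy": 0,"wz": 6,"fingers": -1}
  ]
}}

```text
time_s: 25.4
tcp_pos: [0.4969, -0.3567, 0.2266]
tcp_rot: [2.214, 2.21, 0.001]
wrist_force: [0.0, 0.3, 0.1]
opening: 0.0757
finger_force: 0.0
```

>>> {"api": "step_arm", "payload": {
  "series": [
    {"dx": 2,"dy": 0.15,"dz": 0,"wx": 0,"wy": 0,"wz": 0,"fingers": -1},
    {"dx": 3.2,"dy": 0.25,"dz": 0,"wx": 0,"wy": 0,"wz": 0,"fingers": -1},
    {"dx": 3.2,"dy": 0.25,"dz": 0,"wx": 0,"wy": 0,"wz": 0,"fingers": -1},
    {"dx": 3.2,"dy": 0.25,"dz": 0,"wx": 0,"wy": 0,"wz": 0,"fingers": -1},
    {"dx": 3.2,"dy": 0.25,"dz": 0,"wx": 0,"wy": 0,"wz": 0,"fingers": -1},
    {"dx": 3.2,"dy": 0.25,"dz": 0,"wx": 0,"wy": 0,"wz": 0,"fingers": -1},
    {"dx": 3.2,"dy": 0.25,"dz": 0,"wx": 0,"wy": 0,"wz": 0,"fingers": -1},
    {"dx": 3.2,"dy": 0.25,"dz": 0,"wx": 0,"wy": 0,"wz": 0,"fingers": -1},
    {"dx": 3.2,"dy": 0.25,"dz": 0,"wx": 0,"wy": 0,"wz": 0,"fingers": -1},
    {"dx": 3.2,"dy": 0.25,"dz": 0,"wx": 0,"wy": 0,"wz": 0,"fingers": -1},
    {"dx": 3.2,"dy": 0.25,"dz": 0,"wx": 0,"wy": 0,"wz": 0,"fingers": -1},
    {"dx": 3.2,"dy": 0.25,"dz": 0,"wx": 0,"wy": 0,"wz": 0,"fingers": -1},
    {"dx": 3.2,"dy": 0.25,"dz": 0,"wx": 0,"wy": 0,"wz": 0,"fingers": -1},
    {"dx": 3.2,"dy": 0.25,"dz": 0,"wx": 0,"wy": 0,"wz": 0,"fingers": -1},
    {"dx": 3.2,"dy": 0.25,"dz": 0,"wx": 0,"wy": 0,"wz": 0,"fingers": -1},
    {"dx": 3.2,"dy": 0.25,"dz": 0,"wx": 0,"wy": 0,"wz": 0,"fingers": -1},
    {"dx": 3.2,"dy": 0.25,"dz": 0,"wx": 0,"wy": 0,"wz": 0,"fingers": -1},
    {"dx": 1.7,"dy": 0.1,"dz": 0,"wx": 0,"wy": 0,"wz": 0,"fingers": -1},
    {"dx": 0,"dy": 0,"dz": 0,"wx": 0,"wy": 0,"wz": 0,"fingers": -1},
    {"dx": 0,"dy": 0,"dz": 0,"wx": 0,"wy": 0,"wz": 0,"fingers": -1}
  ]
}}

```text
time_s: 27.07
tcp_pos: [0.5364, 0.1954, 0.2189]
tcp_rot: [2.219, 2.224, -0.001]
wrist_force: [0.2, -0.4, 0.2]
opening: -0.0001
finger_force: 0.0
```

```bash
cat > k.py <<'E'
from h import *
import sys
# knob image columns in top view; pivot px for reference; angle from the column
im=ctrl.capture("top"); cv2.imwrite(f"pics/top_{sys.argv[1]}.png",im); g=im.astype(int).sum(2)
np.set_printoptions(linewidth=200); print(g[198:209,194:216])
s=ctrl.state(); print(s["time_s"],s["tcp_pos"].round(4),s["wrist_force"].round(2),s["opening"])
for n in("top","side"):
    if n=="side": cv2.imwrite(f"pics/side_{sys.argv[1]}.png",ctrl.capture("side"))
    for t in ("keeper_knob","wide_holder","narrow_holder"):
        print(n,t,[(round(k["p"],2),w(n,k["centre"]).round(4).tolist()) for k in ctrl.mark_of(n,t)[:3]])
E
python3 k.py a
```

```text
[[461 314 327 324 306 213 101  67  76  92  85  84  83  86  80  79  90  60  63  75  71  73]
 [457 301 318 323 330 315 272  87  75  62  79  83  82  72  82  71  52  92  87  72  83  64]
 [494 443 310 330 322 333 331 291 227 103  59  68  72  84  52  58  74  72  74  55  79  86]
 [493 494 438 318 321 339 329 332 314 214  57  78  79  81  69  59  63  72  77  70  64  74]
 [496 503 463 310 321 324 325 334 314 236  48  64  64  58  42  74  65  62  59  82  67  87]
 [494 493 458 312 315 328 332 335 320 229  36  42  65  68 102 125 142 133 124  94  84  89]
 [498 498 495 451 317 324 333 333 314 195  39  52  85  95  82 120 163 151 151 122 116  84]
 [494 499 499 468 318 326 327 325 308 120  35  58  64  41  99 127 171 132 143 106  65  59]
 [491 491 501 467 319 328 330 328 301 156  63  60  64  55  69  92 116 131 125 129  65  71]
 [458 455 467 429 303 323 360 347 343 257  41  37  53  65  42  86 121 134 128 118  79  83]
 [489 475 489 446 262 274 294 310 366 382 153  65  46  77 127 145 130 138 127 115 103 132]]
27.1167 [0.5364 0.1945 0.2189] [-0.56 -0.26  0.03] 0.0003309606718570708
top keeper_knob [(0.56, [0.5376, 0.2341, 0.147])]
top wide_holder [(0.64, [0.4995, -0.3518, 0.0042])]
top narrow_holder [(0.66, [0.4843, -0.2606, 0.0078]), (0.64, [0.3793, -0.2245, 0.0015]), (0.62, [0.5483, -0.1504, -0.0063])]
side keeper_knob [(0.66, [0.6933, -0.3182, -0.0005]), (0.44, [0.5345, 0.2344, 0.1461])]
side wide_holder [(0.49, [0.6936, -0.3165, -0.0017])]
side narrow_holder [(0.73, [0.5455, -0.1522, 0.0014]), (0.63, [0.4887, -0.2665, 0.0094]), (0.62, [0.3944, -0.3049, 0.0011])]
```

Both cameras put the knob at y ≈ 0.234 (about 80°), so it needs roughly +13 mm. Push with the side of the shut fingers.

>>> {"api": "step_arm", "payload": {
  "series": [
    {"dx": 0,"dy": 0,"dz": 2.5,"wx": 0,"wy": 0,"wz": 0,"fingers": -1},
    {"dx": 0,"dy": 0,"dz": 2.5,"wx": 0,"wy": 0,"wz": 0,"fingers": -1},
    {"dx": 0,"dy": 0,"dz": 2.4,"wx": 0,"wy": 0,"wz": 0,"fingers": -1},
    {"dx": 0.8,"dy": 0,"dz": 0,"wx": 0,"wy": 0,"wz": 0,"fingers": -1},
    {"dx": 0.6,"dy": 0,"dz": 0,"wx": 0,"wy": 0,"wz": 0,"fingers": -1},
    {"dx": 0.3,"dy": 0,"dz": 0,"wx": 0,"wy": 0,"wz": 0,"fingers": -1},
    {"dx": 0.3,"dy": 0,"dz": 0,"wx": 0,"wy": 0,"wz": 0,"fingers": -1},
    {"dx": 0.3,"dy": 0,"dz": 0,"wx": 0,"wy": 0,"wz": 0,"fingers": -1},
    {"dx": 0.3,"dy": 0,"dz": 0,"wx": 0,"wy": 0,"wz": 0,"fingers": -1},
    {"dx": 0.3,"dy": 0,"dz": 0,"wx": 0,"wy": 0,"wz": 0,"fingers": -1},
    {"dx": 0.3,"dy": 0,"dz": 0,"wx": 0,"wy": 0,"wz": 0,"fingers": -1},
    {"dx": 0,"dy": 0,"dz": 0,"wx": 0,"wy": 0,"wz": 0,"fingers": -1},
    {"dx": 0,"dy": 0,"dz": 0,"wx": 0,"wy": 0,"wz": 0,"fingers": -1},
    {"dx": 0,"dy": 0,"dz": 0,"wx": 0,"wy": 0,"wz": 0,"fingers": -1}
  ]
}}

```text
time_s: 28.63
tcp_pos: [0.5364, 0.2271, 0.145]
tcp_rot: [-2.221, -2.221, 0.0]
wrist_force: [-0.9, 0.6, -0.7]
opening: -0.0001
finger_force: 0.0
```

```bash
python3 k.py b
```

```text
[[220 222 226 223 221 217 211 217 216 238 320 348 288 209 172 174 308 362 389 399 393 394]
 [210 219 216 217 215 216 220 236 283 301 357 246 216 153 118 193 315 355 375 395 406 392]
 [246 239 215 248 260 299 308 370 345 200 235 225 154 111 115 150 250 348 375 394 400 391]
 [351 382 388 385 369 313 270 254 227 192 154 146 122 129 120  91 192 338 374 396 400 402]
 [242 267 265 274 263 235 206 170 146 146 117 124 120 133 102  75 169 316 368 389 395 400]
 [135 131 132 136 131 137 119 127 131 123 126 120  99  68  23  51 131 269 362 381 402 401]
 [107 125 120 118 119 132 122 134 133 116  92  73  56  47  59  38 108 231 346 379 393 404]
 [ 71  76  82 105  99  89  62  81  76  64  53  51  80  57  67  55  68 206 333 373 391 400]
 [154  29  34  32  61  75  64  57  57  42  65  61  38  76  59  57  53 162 331 364 384 395]
 [287 208  91  47  53  24  65  58  67  84  82  62  61  70  56  70  27 177 319 358 386 397]
 [355 313 301 260 185 112  44  49  61  73  32  77  46  45  58  76  70 119 243 353 384 407]]
28.6833 [0.5364 0.2269 0.145 ] [-0.62  0.48 -0.52] -0.00021147050957587402
top keeper_knob [(0.6, [0.5377, 0.1607, -0.0018])]
top wide_holder [(0.48, [0.4952, -0.3539, 0.0086])]
top narrow_holder [(0.56, [0.4862, -0.262, 0.0039]), (0.49, [0.3813, -0.2252, 0.0004]), (0.42, [0.395, -0.305, -0.0052])]
side keeper_knob []
side wide_holder [(0.62, [0.4967, -0.3611, 0.0052])]
side narrow_holder [(0.85, [0.3954, -0.3052, 0.0005]), (0.79, [0.5427, -0.151, -0.0003]), (0.7, [0.383, -0.2248, -0.0002])]
```

>>> {"api": "step_arm", "payload": {
  "series": [
    {"dx": -1,"dy": 0,"dz": 0,"wx": 0,"wy": 0,"wz": 0,"fingers": -1},
    {"dx": -1.6,"dy": 0,"dz": 0,"wx": 0,"wy": 0,"wz": 0,"fingers": -1},
    {"dx": 0,"dy": 0,"dz": -2.5,"wx": 0,"wy": 0,"wz": 0,"fingers": -1},
    {"dx": 0,"dy": 0,"dz": -2.5,"wx": 0,"wy": 0,"wz": 0,"fingers": -1},
    {"dx": -2,"dy": 0,"dz": -2.4,"wx": 0,"wy": 0,"wz": 0,"fingers": -1},
    {"dx": 0,"dy": 0,"dz": 0,"wx": 0,"wy": 0,"wz": 0,"fingers": -1}
  ]
}}

```text
time_s: 29.53
tcp_pos: [0.5393, 0.1784, 0.2242]
tcp_rot: [2.217, 2.215, 0.009]
wrist_force: [1.3, 0.4, 0.3]
opening: 0.0001
finger_force: 0.0
```

```bash
python3 k.py c
```

```text
[[500 493 493 492 501 449 261 220 241 288 298 333 384 471 331  54  57  68  72  67  61  57]
 [493 487 483 489 444 222 118  99 105 125 187 292 334 368 334 284 155  62  55  51  74  63]
 [501 488 492 505 454   0  57  56  53  28 157 287 333 335 335 328 326 313 224  85  73  72]
 [494 491 489 505 453  38  40  74  54  46 155 286 337 329 330 330 331 328 330 284  37  73]
 [492 489 498 479 360  32  74  72  58  26 159 293 333 327 336 328 330 335 340 311  68  70]
 [496 490 498 479 336  18  66  81  50  26 156 288 313 283 332 323 317 315 324 294 154  73]
 [492 493 494 482 344  41  43  82  68  56  95 188 211 186 238 296 328 321 320 322 288 108]
 [490 491 497 476 336  17  61  76  52  49  63 125 137 133 141 176 269 343 337 338 323 229]
 [495 499 501 480 337  62  66  75  50  54  79 121 138 146 106  96 153 264 335 333 306 138]
 [456 456 465 442 309  12  26   9  48  36  67 124 156 185 194  92 148 265 291 279 275 116]
 [490 475 482 468 412 358 114 131  98 101 109 153 149 173 203 244 291 297 320 374 338  44]]
29.5833 [0.5382 0.1794 0.222 ] [ 0.69 -0.04 -0.46] -0.0001954733065016542
top keeper_knob [(0.63, [0.5387, 0.2518, 0.1459])]
top wide_holder [(0.56, [0.4945, -0.3531, 0.0058])]
top narrow_holder [(0.67, [0.3806, -0.2243, -0.0005]), (0.65, [0.4871, -0.2627, 0.0056]), (0.41, [0.5461, -0.1481, -0.006])]
side keeper_knob [(0.62, [0.5394, 0.1614, 0.0586]), (0.61, [0.5325, 0.2464, 0.1473])]
side wide_holder [(0.75, [0.4981, -0.361, 0.0062]), (0.74, [0.6943, -0.3156, -0.0022])]
side narrow_holder [(0.84, [0.3973, -0.3013, -0.0009]), (0.66, [0.4841, -0.2653, 0.0079]), (0.63, [0.3816, -0.2263, -0.0011])]
```

The knob is now at about 92–93° (column 201.3; the detectors give y ≈ 0.249). Back to the wide holder.

>>> {"api": "step_arm", "payload": {
  "series": [
    {"dx": -2,"dy": -0.15,"dz": 0,"wx": 0,"wy": 0,"wz": 0,"fingers": -1},
    {"dx": -3.2,"dy": -0.25,"dz": 0,"wx": 0,"wy": 0,"wz": 0,"fingers": 1},
    {"dx": -3.2,"dy": -0.25,"dz": 0,"wx": 0,"wy": 0,"wz": 0,"fingers": 1},
    {"dx": -3.2,"dy": -0.25,"dz": 0,"wx": 0,"wy": 0,"wz": 0,"fingers": 1},
    {"dx": -3.2,"dy": -0.25,"dz": 0,"wx": 0,"wy": 0,"wz": 0,"fingers": 1},
    {"dx": -3.2,"dy": -0.25,"dz": 0,"wx": 0,"wy": 0,"wz": 0,"fingers": 1},
    {"dx": -3.2,"dy": -0.25,"dz": 0,"wx": 0,"wy": 0,"wz": 0,"fingers": 1},
    {"dx": -3.2,"dy": -0.25,"dz": 0,"wx": 0,"wy": 0,"wz": 0,"fingers": 1},
    {"dx": -3.2,"dy": -0.25,"dz": 0,"wx": 0,"wy": 0,"wz": 0,"fingers": 1},
    {"dx": -3.2,"dy": -0.25,"dz": 0,"wx": 0,"wy": 0,"wz": 0,"fingers": 1},
    {"dx": -3.2,"dy": -0.25,"dz": 0,"wx": 0,"wy": 0,"wz": 0,"fingers": 1},
    {"dx": -3.2,"dy": -0.25,"dz": 0,"wx": 0,"wy": 0,"wz": 0,"fingers": 1},
    {"dx": -3.2,"dy": -0.25,"dz": 0,"wx": 0,"wy": 0,"wz": 0,"fingers": 1},
    {"dx": -3.2,"dy": -0.25,"dz": 0,"wx": 0,"wy": 0,"wz": 0,"fingers": 1},
    {"dx": -3.2,"dy": -0.25,"dz": 0,"wx": 0,"wy": 0,"wz": 0,"fingers": 1},
    {"dx": -3.2,"dy": -0.25,"dz": 0,"wx": 0,"wy": 0,"wz": 0,"fingers": 1},
    {"dx": -3.2,"dy": -0.25,"dz": 0,"wx": 0,"wy": 0,"wz": 0,"fingers": 1},
    {"dx": -0.2,"dy": -0.2,"dz": 0,"wx": 0,"wy": 0,"wz": 0,"fingers": 1},
    {"dx": 0,"dy": 0,"dz": 0,"wx": 0,"wy": 0,"wz": -6,"fingers": 1},
    {"dx": 0,"dy": 0,"dz": 0,"wx": 0,"wy": 0,"wz": 0,"fingers": 1}
  ]
}}

```text
time_s: 31.6
tcp_pos: [0.4928, -0.3534, 0.2181]
tcp_rot: [-2.1, -2.334, -0.0]
wrist_force: [-0.4, -0.5, -0.6]
opening: 0.0856
finger_force: 0.0
```

>>> {"api": "step_arm", "payload": {
  "series": [
    {"dx": 0,"dy": 0,"dz": 2,"wx": 0,"wy": 0,"wz": 0,"fingers": 1},
    {"dx": 0,"dy": 0,"dz": 2,"wx": 0,"wy": 0,"wz": 0,"fingers": 1},
    {"dx": 0,"dy": 0,"dz": 1.5,"wx": 0,"wy": 0,"wz": 0,"fingers": 1},
    {"dx": 0,"dy": 0,"dz": 0.5,"wx": 0,"wy": 0,"wz": 0,"fingers": 1},
    {"dx": 0,"dy": 0,"dz": 0,"wx": 0,"wy": 0,"wz": 0,"fingers": 1}
  ]
}}

```text
time_s: 32.02
tcp_pos: [0.4926, -0.3517, 0.1575]
tcp_rot: [-2.1, -2.331, -0.0]
wrist_force: [-0.4, 0.2, -0.6]
opening: 0.0851
finger_force: 0.0
```

>>> {"api": "step_arm", "payload": {
  "series": [
    {"dx": -0.25,"dy": 0.15,"dz": 1,"wx": 0,"wy": 0,"wz": 0,"fingers": 1},
    {"dx": 0,"dy": 0,"dz": 2,"wx": 0,"wy": 0,"wz": 0,"fingers": 1},
    {"dx": 0,"dy": 0,"dz": 2,"wx": 0,"wy": 0,"wz": 0,"fingers": 1},
    {"dx": 0,"dy": 0,"dz": 2,"wx": 0,"wy": 0,"wz": 0,"fingers": 1},
    {"dx": 0,"dy": 0,"dz": 1.3,"wx": 0,"wy": 0,"wz": 0,"fingers": 1},
    {"dx": 0,"dy": 0,"dz": 0,"wx": 0,"wy": 0,"wz": 0,"fingers": 1},
    {"dx": 0,"dy": 0,"dz": 0,"wx": 0,"wy": 0,"wz": 0,"fingers": -1},
    {"dx": 0,"dy": 0,"dz": 0,"wx": 0,"wy": 0,"wz": 0,"fingers": -1},
    {"dx": 0,"dy": 0,"dz": 0,"wx": 0,"wy": 0,"wz": 0,"fingers": -1},
    {"dx": 0,"dy": 0,"dz": 0,"wx": 0,"wy": 0,"wz": 0,"fingers": -1},
    {"dx": 0,"dy": 0,"dz": 0,"wx": 0,"wy": 0,"wz": 0,"fingers": -1},
    {"dx": 0,"dy": 0,"dz": 0,"wx": 0,"wy": 0,"wz": 0,"fingers": -1},
    {"dx": 0,"dy": 0,"dz": 0,"wx": 0,"wy": 0,"wz": 0,"fingers": -1},
    {"dx": 0,"dy": 0,"dz": 0,"wx": 0,"wy": 0,"wz": 0,"fingers": -1},
    {"dx": 0,"dy": 0,"dz": 0,"wx": 0,"wy": 0,"wz": 0,"fingers": -1}
  ]
}}

```text
time_s: 33.27
tcp_pos: [0.4951, -0.3558, 0.0769]
tcp_rot: [2.102, 2.334, -0.0]
wrist_force: [0.2, -0.1, 4.7]
opening: 0.0074
finger_force: 59.1
```

>>> {"api": "step_arm", "payload": {
  "series": [
    {"dx": 0,"dy": 0,"dz": -1,"wx": 0,"wy": 0,"wz": 0,"fingers": -1},
    {"dx": 0,"dy": 0,"dz": -2,"wx": 0,"wy": 0,"wz": 0,"fingers": -1},
    {"dx": 0,"dy": 0,"dz": -2,"wx": 0,"wy": 0,"wz": 0,"fingers": -1},
    {"dx": 0,"dy": 0,"dz": -2,"wx": 0,"wy": 0,"wz": 0,"fingers": -1},
    {"dx": 0,"dy": 0,"dz": -2,"wx": 0,"wy": 0,"wz": 0,"fingers": -1},
    {"dx": 0,"dy": 0,"dz": -2,"wx": 0,"wy": 0,"wz": 0,"fingers": -1},
    {"dx": 0,"dy": 0,"dz": -2,"wx": 0,"wy": 0,"wz": 0,"fingers": -1},
    {"dx": 0,"dy": 0,"dz": -2,"wx": 0,"wy": 0,"wz": 0,"fingers": -1},
    {"dx": 0,"dy": 0,"dz": 0,"wx": 0,"wy": 0,"wz": 6,"fingers": -1},
    {"dx": 0,"dy": 0,"dz": 0,"wx": 0,"wy": 0,"wz": 0,"fingers": -1}
  ]
}}

```text
time_s: 34.1
tcp_pos: [0.4953, -0.3558, 0.2281]
tcp_rot: [2.221, 2.217, 0.0]
wrist_force: [-0.3, 0.3, -1.9]
opening: 0.0074
finger_force: 58.5
```

>>> {"api": "step_arm", "payload": {
  "series": [
    {"dx": 1.5,"dy": 0.12,"dz": 0,"wx": 0,"wy": 0,"wz": 0,"fingers": -1},
    {"dx": 2.5,"dy": 0.2,"dz": 0,"wx": 0,"wy": 0,"wz": 0,"fingers": -1},
    {"dx": 3,"dy": 0.25,"dz": 0,"wx": 0,"wy": 0,"wz": 0,"fingers": -1},
    {"dx": 3,"dy": 0.25,"dz": 0,"wx": 0,"wy": 0,"wz": 0,"fingers": -1},
    {"dx": 3,"dy": 0.25,"dz": 0,"wx": 0,"wy": 0,"wz": 0,"fingers": -1},
    {"dx": 3,"dy": 0.25,"dz": 0,"wx": 0,"wy": 0,"wz": 0,"fingers": -1},
    {"dx": 3,"dy": 0.25,"dz": 0,"wx": 0,"wy": 0,"wz": 0,"fingers": -1},
    {"dx": 3,"dy": 0.25,"dz": 0,"wx": 0,"wy": 0,"wz": 0,"fingers": -1},
    {"dx": 3,"dy": 0.25,"dz": 0,"wx": 0,"wy": 0,"wz": 0,"fingers": -1},
    {"dx": 3,"dy": 0.25,"dz": 0,"wx": 0,"wy": 0,"wz": 0,"fingers": -1},
    {"dx": 3,"dy": 0.25,"dz": 0,"wx": 0,"wy": 0,"wz": 0,"fingers": -1},
    {"dx": 3,"dy": 0.25,"dz": 0,"wx": 0,"wy": 0,"wz": 0,"fingers": -1},
    {"dx": 3,"dy": 0.25,"dz": 0,"wx": 0,"wy": 0,"wz": 0,"fingers": -1},
    {"dx": 3,"dy": 0.25,"dz": 0,"wx": 0,"wy": 0,"wz": 0,"fingers": -1},
    {"dx": 3,"dy": 0.25,"dz": 0,"wx": 0,"wy": 0,"wz": 0,"fingers": -1},
    {"dx": 3,"dy": 0.25,"dz": 0,"wx": 0,"wy": 0,"wz": 0,"fingers": -1},
    {"dx": 3,"dy": 0.25,"dz": 0,"wx": 0,"wy": 0,"wz": 0,"fingers": -1},
    {"dx": 2,"dy": 0.2,"dz": 0,"wx": 0,"wy": 0,"wz": 0,"fingers": -1},
    {"dx": 0.5,"dy": 0,"dz": 0,"wx": 0,"wy": 0,"wz": 0,"fingers": -1},
    {"dx": 0,"dy": 0,"dz": 0,"wx": 0,"wy": 0,"wz": 0,"fingers": -1}
  ]
}}

```text
time_s: 35.77
tcp_pos: [0.5362, 0.1611, 0.2252]
tcp_rot: [-2.215, -2.225, 0.003]
wrist_force: [0.1, -0.1, -1.0]
opening: 0.0073
finger_force: 58.5
```

>>> {"api": "step_arm", "payload": {
  "series": [
    {"dx": 0,"dy": 0,"dz": 1.5,"wx": 0,"wy": 0,"wz": 0,"fingers": -1},
    {"dx": 0,"dy": 0,"dz": 1.5,"wx": 0,"wy": 0,"wz": 0,"fingers": -1},
    {"dx": 0,"dy": 0,"dz": 1.5,"wx": 0,"wy": 0,"wz": 0,"fingers": -1},
    {"dx": 0,"dy": 0,"dz": 1.5,"wx": 0,"wy": 0,"wz": 0,"fingers": -1},
    {"dx": 0,"dy": 0,"dz": 1,"wx": 0,"wy": 0,"wz": 0,"fingers": -1},
    {"dx": 0,"dy": 0,"dz": 0.5,"wx": 0,"wy": 0,"wz": 0,"fingers": -1},
    {"dx": 0,"dy": 0,"dz": 0,"wx": 0,"wy": 0,"wz": 0,"fingers": -1},
    {"dx": 0,"dy": 0,"dz": 0,"wx": 0,"wy": 0,"wz": 0,"fingers": -1},
    {"dx": 0,"dy": 0,"dz": 0,"wx": 0,"wy": 0,"wz": 0,"fingers": -1}
  ]
}}

```text
time_s: 36.52
tcp_pos: [0.5382, 0.1593, 0.152]
tcp_rot: [2.221, 2.221, 0.002]
wrist_force: [-0.6, 0.6, -0.7]
opening: 0.007
finger_force: 58.5
```

```bash
python3 k.py d
```

```text
[[378 352 302 282 393 505 384 219 247 292 303 337 327 327 321 328 335 326 328 328 283 142]
 [376 352 306 259 272 232 186 108 115 127 179 290 332 329 323 318 326 325 327 337 319 218]
 [381 352 314 271 228  46  62 105  84  32 143 293 337 337 335 338 334 334 330 335 329 300]
 [380 360 323 271 240  44  83 100  82  32 152 289 339 331 334 322 331 336 338 332 336 343]
 [380 357 326 276 197  60  88 105  73  39 145 292 341 335 335 338 327 334 335 334 334 336]
 [383 357 326 272 182  44  97 114  90  70 158 287 311 288 331 329 319 321 315 316 319 328]
 [379 358 329 285 195  60  92 116  90  77  98 181 209 186 234 296 325 320 317 311 320 316]
 [389 372 333 279 202  75  97 117  96  73  77 134 123 129 138 173 274 343 338 329 334 330]
 [385 369 332 285 212  82  91 108 101  70  62 119 143 145 116  97 156 271 334 331 334 328]
 [391 363 329 289 208  51  66  82  69  56  96 166 147 181 191  93 141 257 298 273 290 290]
 [387 372 340 290 258 268 134 145 151 180 138 186 149 171 202 239 295 300 326 368 365 365]]
36.5667 [0.5382 0.1594 0.1521] [-0.21 -0.37 -0.45] 0.007313324730298865
top keeper_knob [(0.42, [0.5374, 0.2517, 0.1464])]
top wide_holder [(0.58, [0.5403, 0.1631, 0.0842]), (0.53, [0.481, -0.2619, 0.0064]), (0.16, [0.5367, 0.2528, 0.1441])]
top narrow_holder [(0.68, [0.379, -0.2279, 0.0032]), (0.51, [0.5485, -0.1479, -0.005]), (0.41, [0.3954, -0.3039, -0.0052])]
side keeper_knob []
side wide_holder [(0.64, [0.5419, 0.1537, 0.0813])]
side narrow_holder [(0.78, [0.4894, -0.2652, 0.0079]), (0.73, [0.3979, -0.3036, -0.0028]), (0.69, [0.3805, -0.2266, -0.0024])]
```

>>> {"api": "step_arm", "payload": {
  "series": [
    {"dx": 0,"dy": -0.09,"dz": 0.4,"wx": 0,"wy": 0,"wz": 0,"fingers": -1},
    {"dx": 0,"dy": 0,"dz": 0.4,"wx": 0,"wy": 0,"wz": 0,"fingers": -1},
    {"dx": 0,"dy": 0,"dz": 0.2,"wx": 0,"wy": 0,"wz": 0,"fingers": -1},
    {"dx": 0,"dy": 0,"dz": 0.2,"wx": 0,"wy": 0,"wz": 0,"fingers": -1},
    {"dx": 0,"dy": 0,"dz": 0.2,"wx": 0,"wy": 0,"wz": 0,"fingers": -1},
    {"dx": 0,"dy": 0,"dz": 0.2,"wx": 0,"wy": 0,"wz": 0,"fingers": -1},
    {"dx": 0,"dy": 0,"dz": 0.2,"wx": 0,"wy": 0,"wz": 0,"fingers": -1},
    {"dx": 0,"dy": 0,"dz": 0.2,"wx": 0,"wy": 0,"wz": 0,"fingers": -1},
    {"dx": 0,"dy": 0,"dz": 0.2,"wx": 0,"wy": 0,"wz": 0,"fingers": -1},
    {"dx": 0,"dy": 0,"dz": 0.2,"wx": 0,"wy": 0,"wz": 0,"fingers": -1},
    {"dx": 0,"dy": 0,"dz": 0.2,"wx": 0,"wy": 0,"wz": 0,"fingers": -1},
    {"dx": 0,"dy": 0,"dz": 0,"wx": 0,"wy": 0,"wz": 0,"fingers": -1}
  ]
}}

```text
time_s: 37.92
tcp_pos: [0.5364, 0.1594, 0.1247]
tcp_rot: [-2.221, -2.221, 0.001]
wrist_force: [-0.4, -0.3, -0.5]
opening: 0.0068
finger_force: 58.5
```

>>> {"api": "step_arm", "payload": {
  "series": [
    {"dx": 0,"dy": 0.05,"dz": 0.2,"wx": 0,"wy": 0,"wz": 0,"fingers": -1},
    {"dx": 0,"dy": 0,"dz": 0.2,"wx": 0,"wy": 0,"wz": 0,"fingers": -1},
    {"dx": 0,"dy": 0,"dz": 0.2,"wx": 0,"wy": 0,"wz": 0,"fingers": -1},
    {"dx": 0,"dy": 0,"dz": 0.2,"wx": 0,"wy": 0,"wz": 0,"fingers": -1},
    {"dx": 0,"dy": 0,"dz": 0.2,"wx": 0,"wy": 0,"wz": 0,"fingers": -1},
    {"dx": 0,"dy": 0,"dz": 0.1,"wx": 0,"wy": 0,"wz": 0,"fingers": -1},
    {"dx": 0,"dy": 0,"dz": 0.1,"wx": 0,"wy": 0,"wz": 0,"fingers": -1},
    {"dx": 0,"dy": 0,"dz": 0.1,"wx": 0,"wy": 0,"wz": 0,"fingers": -1},
    {"dx": 0,"dy": 0,"dz": 0.1,"wx": 0,"wy": 0,"wz": 0,"fingers": -1},
    {"dx": 0,"dy": 0,"dz": 0.1,"wx": 0,"wy": 0,"wz": 0,"fingers": -1},
    {"dx": 0,"dy": 0,"dz": 0.1,"wx": 0,"wy": 0,"wz": 0,"fingers": -1},
    {"dx": 0,"dy": 0,"dz": 0.1,"wx": 0,"wy": 0,"wz": 0,"fingers": -1},
    {"dx": 0,"dy": 0,"dz": 0.1,"wx": 0,"wy": 0,"wz": 0,"fingers": -1},
    {"dx": 0,"dy": 0,"dz": 0.1,"wx": 0,"wy": 0,"wz": 0,"fingers": -1},
    {"dx": 0,"dy": 0,"dz": 0,"wx": 0,"wy": 0,"wz": 0,"fingers": -1},
    {"dx": 0,"dy": 0,"dz": 0,"wx": 0,"wy": 0,"wz": 0,"fingers": -1}
  ]
}}

```text
time_s: 39.25
tcp_pos: [0.5373, 0.1595, 0.1065]
tcp_rot: [2.221, 2.221, 0.0]
wrist_force: [-1.3, 0.5, 3.9]
opening: 0.0074
finger_force: 59.2
```

>>> {"api": "step_arm", "payload": {
  "series": [
    {"dx": 0,"dy": 0,"dz": 0.06,"wx": 0,"wy": 0,"wz": 0,"fingers": -1},
    {"dx": 0,"dy": 0,"dz": 0.06,"wx": 0,"wy": 0,"wz": 0,"fingers": -1},
    {"dx": 0,"dy": 0,"dz": 0.06,"wx": 0,"wy": 0,"wz": 0,"fingers": -1},
    {"dx": 0,"dy": 0,"dz": 0.06,"wx": 0,"wy": 0,"wz": 0,"fingers": -1},
    {"dx": 0,"dy": 0,"dz": 0.06,"wx": 0,"wy": 0,"wz": 0,"fingers": -1},
    {"dx": 0,"dy": 0,"dz": 0.06,"wx": 0,"wy": 0,"wz": 0,"fingers": -1},
    {"dx": 0,"dy": 0,"dz": 0.06,"wx": 0,"wy": 0,"wz": 0,"fingers": -1},
    {"dx": 0,"dy": 0,"dz": 0.06,"wx": 0,"wy": 0,"wz": 0,"fingers": -1},
    {"dx": 0,"dy": 0,"dz": 0.05,"wx": 0,"wy": 0,"wz": 0,"fingers": -1},
    {"dx": 0,"dy": 0,"dz": 0,"wx": 0,"wy": 0,"wz": 0,"fingers": -1},
    {"dx": 0,"dy": 0,"dz": 0,"wx": 0,"wy": 0,"wz": 0,"fingers": -1}
  ]
}}

```text
time_s: 40.17
tcp_pos: [0.5373, 0.1595, 0.1013]
tcp_rot: [2.221, 2.221, 0.0]
wrist_force: [-1.2, -0.5, 6.1]
opening: 0.0075
finger_force: 59.6
```

>>> {"api": "step_arm", "payload": {
  "series": [
    {"dx": 0,"dy": 0,"dz": 0.03,"wx": 0,"wy": 0,"wz": 0,"fingers": -1},
    {"dx": 0,"dy": 0,"dz": 0.03,"wx": 0,"wy": 0,"wz": 0,"fingers": -1},
    {"dx": 0,"dy": 0,"dz": 0.03,"wx": 0,"wy": 0,"wz": 0,"fingers": -1},
    {"dx": 0,"dy": 0,"dz": 0,"wx": 0,"wy": 0,"wz": 0,"fingers": -1},
    {"dx": 0,"dy": 0,"dz": 0,"wx": 0,"wy": 0,"wz": 0,"fingers": -1}
  ]
}}

```text
time_s: 40.58
tcp_pos: [0.5374, 0.1595, 0.1008]
tcp_rot: [2.221, 2.221, 0.001]
wrist_force: [-2.3, -0.3, 9.6]
opening: 0.0072
finger_force: 60.1
```

>>> {"api": "step_arm", "payload": {
  "series": [
    {"dx": 0,"dy": 0,"dz": 0.03,"wx": 0,"wy": 0,"wz": 0,"fingers": -1},
    {"dx": 0,"dy": 0,"dz": 0,"wx": 0,"wy": 0,"wz": 0,"fingers": -1},
    {"dx": 0,"dy": 0,"dz": 0,"wx": 0,"wy": 0,"wz": 0,"fingers": -1},
    {"dx": 0,"dy": 0,"dz": 0,"wx": 0,"wy": 0,"wz": 0,"fingers": -1}
  ]
}}

```text
time_s: 40.92
tcp_pos: [0.5373, 0.1595, 0.1008]
tcp_rot: [2.221, 2.221, 0.001]
wrist_force: [-3.2, -0.6, 11.4]
opening: 0.0067
finger_force: 60.3
```

```bash
python3 k.py e | tail -7
```

```text
40.9667 [0.5373 0.1595 0.1008] [-2.78 -0.34 12.08] 0.00727256938458015
top keeper_knob [(0.52, [0.538, 0.2516, 0.1464])]
top wide_holder [(0.53, [0.5882, 0.0736, 0.0608])]
top narrow_holder [(0.64, [0.3975, -0.3059, -0.0039]), (0.64, [0.5442, -0.1507, -0.0061]), (0.47, [0.3834, -0.2279, 0.002])]
side keeper_knob []
side wide_holder [(0.53, [0.541, 0.1554, 0.031])]
side narrow_holder [(0.89, [0.3813, -0.2262, 0.0033]), (0.81, [0.3979, -0.3056, 0.0001]), (0.77, [0.5418, -0.1522, 0.0032])]
```

Firmly on the stop: 12 N, tool stalled, keeper upright.

```bash
python3 -c "from rig import ctrl; print(ctrl.hand_in())"
```

```text
the job is handed in; nothing more can be done
None
```

I handed the job in at about 41 s of the 61 s allowed. The keeper measured about 92–93°, and the wide holder was held on the strip's stop with about 12 N. The lever had first stopped near 80°, so I put the holder back in the stand, reset the lever and inserted the holder again. No verdict came back.

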